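Set a scored sheet blank over the ledge for snapping

ROBOT

A 6-joint arm with a two-finger parallel gripper is mounted at the origin on a cart in front of the work surface, level with it; the furniture and walls round the work are solid. World frame = base frame: x ahead of the robot, y to its left, z up, the work surface at z = 0. Lengths are in mm, angles in rad, forces in N, time in s.
With the tool pointing down it reaches from about 275 to 1000 mm from the base axis. Payload 8.4 kg.
Tool frame: the origin (TCP) lies midway between the tips of the shut fingers; the grasp point (between the pads) lies behind it (r.pinch_z is the z of the grasp point in the tool frame, in mm); z points along the fingers, y is the direction in which the jaws open and shut (so a half turn about z gives the same grasp; the last joint's range is limited). The gripper opens to 85 mm and grips with 20 to 120 N. Pads are 22 mm wide; open, the fingers measure 114 mm over their backs; the gripper's body (76 mm by 85 mm) begins 54 mm behind the grasp point. The pads swing forward as they close: fully open they stand 13 mm farther back than shut.
Start: joints at [-1.262, 0.353, 1.633, -0, 1.155, -0.002], TCP at [191.136, -595.059, 231.281] pointing down, gripper open.
Joint ranges: [-2.63, 2.63], [-0.92, 2.1], [0.06, 2.66], [-1.3, 4.44], [0, 2.69], [-3.02, 3.02]. Speed limits (rad/s): [2.22, 2.22, 2.79, 3.14, 3.14, 3.14].

INTERFACE

Orientations are given as [roll, pitch, yaw] about the fixed x, y, z axes, in that order (R = Rz(yaw) Ry(pitch) Rx(roll)).
In Python, from rig import r, optics, ticket gives the robot as it stands.
- The arm moves only by the shell command python3 -m jog 'ROWS' [FORCE]. ROWS is text: rows parted by semicolons, each of 7 numbers parted by spaces: the closure in counts, from 0 (fully open) to 255 (shut), then the shift along the tool's x, y, z in mm, then the turn, a rotation vector about the tool's x, y, z in degrees. A call has 1 to 5 rows; each row shifts and turns the pose as measured when the row begins, along the tool's axes as they then stand; what a row does not reach is not made up. A row lasts 1/12 s, in which the tool goes at most 41.7 mm and 7.16 degrees, less where a joint would pass 70% of its speed; a pose out of reach is approached as far as the arm can. A call with a gripper value outside its range is refused whole. The fingers move at their own pace and stop on an object; FORCE is the grip in N (left out, the last holds). Time passes only in rows, so rows that do not move let the fingers close. It gives the time, the measured TCP pose, the force and the opening at its end, in the units of the state.
- r.sense(): the state, without advancing time (a new reading comes with each control period).
- optics.grab_frame(name): name is "side" or "top" or "wrist"; returns the picture (384x512x3 uint8, red, green, blue); there is no depth.
- optics.camera_info(name): a dict with "fx", "fy", "cx", "cy" (pixels), "world_from_camera" (4x4, takes a point from camera to world coordinates). Camera axes: x right, y down, z forward; pixel columns grow to the right and rows downward; lengths in mm; the calibration is good to about 2 mm. The wrist camera is an equidistant fisheye: a pixel r from the principal point sees the ray r / f radians off the axis. A picture is of the moment at which its call begins: read the wrist's pose just before it. camera_info takes no time and is no camera call; for the wrist camera it gives the pose at the moment of the call.
- ticket.sign_off(): hands the job in, once; it reports no verdict.
The state is a dict: "clock": time; "qpos": joint angles; "qvel": joint speeds; "joint_efforts": joint torques, N m; "eef_pos": TCP position; "tcp_rot": TCP orientation; "contact_force": force on the tool from outside, world axes, zero at the start; "wrist_torque": the same for the moment, N m; "opening": opening from 0.0 (shut) to 1.0 (fully open).
Only numpy, scipy, OpenCV 4.12 (cv2) and the standard library are available. Lean on these libraries where they do the work, as an engineer would, in place of code of your own. Each camera call takes 0.05 s, during which the arm holds its last target.

TASK

Get the white scored sheet blank ready for snapping off its end strip: pushing it with the fingertips, never lifting it, bring its long side flat against the fence and slide it along until its score line stands just past the free right-hand edge of the board, by no more than about 5 mm, so that the end strip hangs over. Then press the raised hold-down arm down until its rubber foot stands firmly on the blank. Leave the loose strip, the vial and the timer where they are.

Things in the scene. Friction and masses are not known exactly. Their poses are not given: they have to be found in the camera images.
- snap_board: grey metal snapping board, fixed; bed top 45 mm above the table, x -65 to +85 mm, y -100 to +100 mm in its frame. Origin on the table; its x points away from the robot, y to the left (yaw within 0.22 rad). A steel fence, 14 mm high, runs along the far side, its near face at x = +40 mm, its back at +50 mm. The right (-y) end is the free edge over which strips are snapped off
- ledge_edge (a point): point on the top of the bed at its right-hand free edge (board x = +5 mm, y = -100 mm, z = 45 mm); axes as the board's, so -y points off the ledge
- fence_face (a point): point on the bed at the foot of the fence's near face, half-way along (board x = +40 mm, y = 0, z = 45 mm); axes as the board's
- blank: loose white plastic sheet blank, 70 (its x) x 140 (its y) x 6 mm, 50 to 105 g, lying flat on the bed (underside 45 mm up), some mm short of the fence and turned up to 0.15 rad against it, its right end still on the bed. Origin at the centre of its underside; axes as the board's when it lies square
- score_line (a point): middle of the thin dark score line across the top of the blank, 30 mm from the blank's right (-y) end, on its upper face (blank x = 0, y = -40 mm, z = 6 mm)
- blank_back (a point): middle of the blank's far long side (blank x = +35 mm, y = 0, z = 3 mm); lies on the fence face when the blank is home
- hold_down (a joint): angle of the steel hold-down arm, rad: 0 = level, foot on the 6 mm blank; 1.1 = fully raised (starts 0.85 to 1.05). Stiff hinge (0.2 N m friction, about 3 N at the tip), stays where left. Hinge axis along the board's y at board x = +70, z = 73 mm, behind the fence; the arm lies at board y = -78 mm; level, it reaches 93 mm from the hinge towards the robot; 14 to 18 mm wide
- hold_down_tip (a point): point on the upper face of the black grip at the arm's end, 82 mm from the hinge axis along the arm and 6 mm above its middle line; swings on an arc about the hinge; 79 mm above the table when the arm is level (about 145 mm when raised to 1.05 rad). Press here from above
- strip: bystander: strip already snapped off, white plastic, 70 x 30 x 6 mm, loose on the table to the right of the board; origin at the centre of its underside
- vial_4: bystander: small screw-cap glass vial, 24 mm across, 51 mm tall, standing loose on the table behind the fence; origin at the centre of its underside
- timer: bystander: white bench timer, 60 x 62 x 29 mm, loose on the table to the left of the board; origin at the centre of its underside
- clamp_foot (a point): middle of the sole of the round rubber foot, 16 mm across, under the arm, 46 mm from the hinge and 22 mm below the arm's middle line

How it is judged (in metres and radians):
On the way:
1. the blank lies still, flat against the fence with its score line just past the edge, while the hold-down arm is still raised (y of score_line in the frame of ledge_edge between -0.007 and 0.0015 m and x of blank_back in the frame of fence_face above -0.003 m and angle between the y axis of blank and the y axis of snap_board, either way round below 0.035 rad and value of joint hold_down above 0.4 rad and linear speed of blank below 0.01 m/s), for 0.2 s.
At the end, for the whole second after the job is handed in: The blank lies at rest, flat on the bed and against the fence (middle of its side within 3 mm, square within 0.035 rad), its score line between 1.5 mm short of the edge and 7 mm past it, and the hold-down arm is down (within 0.03 rad of level) with its foot bearing on the blank with more than 0.3 N (y of score_line in the frame of ledge_edge between -0.007 and 0.0015 m and x of blank_back in the frame of fence_face above -0.003 m and angle between the y axis of blank and the y axis of snap_board, either way round below 0.035 rad and height (world z) of blank between 0.042 and 0.048 m and linear speed of blank below 0.01 m/s and value of joint hold_down below 0.03 rad and contact force between hold_down and blank above 0.3 N); the robot touches nothing.
It fails at once if the blank is lifted or tipped or falls off the bed (height (world z) of blank above 0.055 m or height (world z) of blank below 0.037 m or angle between blank's own z axis and vertical above 0.12 rad).
It fails at once if the loose strip, the vial or the timer is disturbed (distance of any of strip, vial_4, timer from where it was at the start of the episode above 0.015 m).
It also fails if it takes over 64 s, if anything falls off the work surface, if the arm or the gripper's body presses on something with over 40 N, if the wrist force passes 120 N, or if a joint passes its speed limit or range.

## Working session

There is one attempt and no reset: what is moved stays moved. The work goes in short steps, Python scripts to look and compute and a shell command to move; the robot and the scene stay as the last step left them, time stands still between calls to the robot, and variables do not carry over. Pictures are saved under pics/ and viewed, and the job is handed in when it is done.

```bash
ls; mkdir -p pics
python3 - <<'E'
from rig import r, optics
import cv2
print(r.sense(), r.pinch_z)
for n in ("side","top"):
    im=optics.grab_frame(n); cv2.imwrite(f"pics/{n}0.png",im[:,:,::-1])
    i=optics.camera_info(n); print(n,i)
E
```

```text
pics
{'clock': 0.0, 'qpos': array([-1.26240958e+00,  3.53641706e-01,  1.63415116e+00, -2.20716588e-05,
        1.15519591e+00, -2.42195545e-03]), 'qvel': array([ 0.00038523,  0.00156614, -0.00162883, -0.00136259, -0.00177232,
       -0.00111271]), 'joint_efforts': array([-1.60514264e-03, -6.05252767e+01, -3.42063868e+01,  2.18961586e-04,
        9.38079553e-03,  1.05249040e-05]), 'eef_pos': array([ 190.97620882, -594.59872243,  230.55842193]), 'tcp_rot': array([-3.14019649e+00,  1.67989396e-05,  3.10817638e-01]), 'contact_force': array([ 0.13779561, -0.41313358, -0.71327725]), 'wrist_torque': array([-0.00604127, -0.02873434, -0.00689174]), 'opening': 1.0001749872328853} -18.700000000000003
side {'fx': 381.696338299075, 'fy': 381.696338299075, 'cx': 254.2196636104698, 'cy': 192.0172874497155, 'world_from_camera': array([[-9.99933022e-01, -7.63767651e-03,  8.69584847e-03,
         5.61619237e+02],
       [-1.15707052e-02,  6.42438029e-01, -7.66250284e-01,
         3.38212865e+02],
       [ 2.65828043e-04, -7.66299579e-01, -6.42483373e-01,
         6.40165890e+02],
       [ 0.00000000e+00,  0.00000000e+00,  0.00000000e+00,
         1.00000000e+00]])}
top {'fx': 441.50661131629954, 'fy': 441.50661131629954, 'cx': 254.11219627716207, 'cy': 186.1219726389892, 'world_from_camera': array([[ 6.98445635e-03, -9.93755169e-01,  1.11363734e-01,
         4.46279506e+02],
       [-9.99913172e-01, -8.18505310e-03, -1.03273201e-02,
        -3.10142800e+02],
       [ 1.11743458e-02, -1.11281934e-01, -9.93726051e-01,
         1.14423207e+03],
       [ 0.00000000e+00,  0.00000000e+00,  0.00000000e+00,
         1.00000000e+00]])}
```

View pics/side0.png

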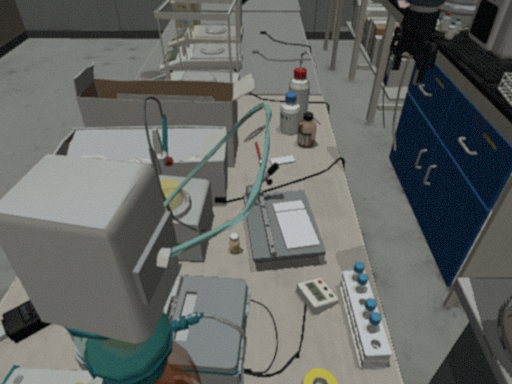

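View pics/top0.png

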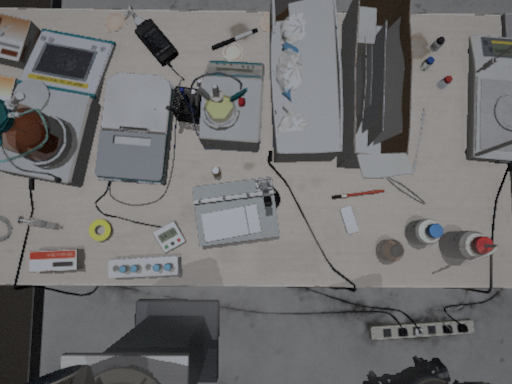

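Run:
```python
import cv2
im=cv2.imread("pics/top0.png")
c=im[110:270,150:350]
cv2.imwrite("pics/top0c.png",cv2.resize(c,None,fx=4,fy=3.75,interpolation=cv2.INTER_CUBIC) if 0 else cv2.resize(c[:150],None,fx=4,fy=4,interpolation=cv2.INTER_CUBIC))
```

```text
(no output)
```

View pics/top0c.png

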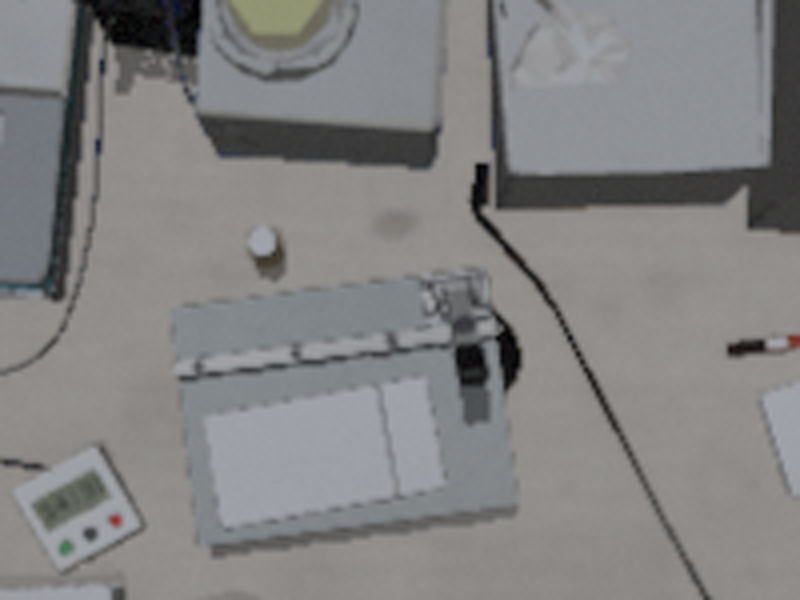

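Run:
```python
import cv2
im=cv2.imread("pics/side0.png")
c=im[175:285,225:345]
cv2.imwrite("pics/side0c.png",cv2.resize(c,None,fx=5,fy=5,interpolation=cv2.INTER_CUBIC))
im=cv2.imread("pics/top0.png")
c=im[170:250,185:285]
cv2.imwrite("pics/top0d.png",cv2.resize(c,None,fx=7,fy=7,interpolation=cv2.INTER_CUBIC))
```

```text
(no output)
```

View pics/side0c.png

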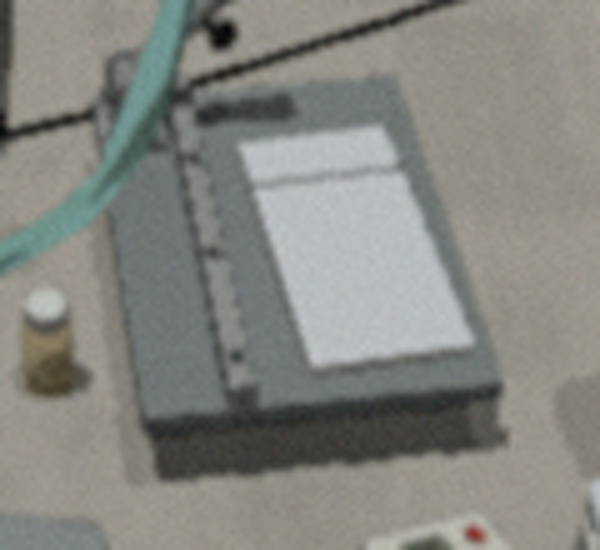

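View pics/top0d.png

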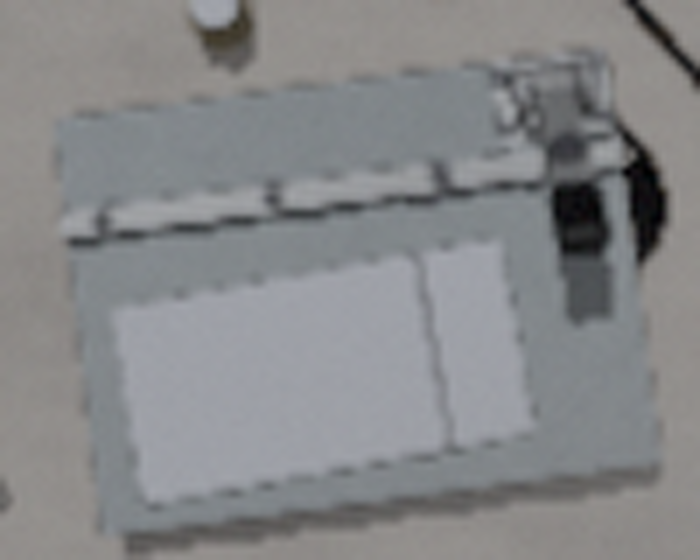

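```bash
cat > h.py <<'E'
import numpy as np, cv2
from rig import r, optics
from scipy.optimize import least_squares
def ray(name,px,z):
    i=optics.camera_info(name); T=i["world_from_camera"]
    d=T[:3,:3]@np.array([(px[0]-i["cx"])/i["fx"],(px[1]-i["cy"])/i["fy"],1]); o=T[:3,3]
    return (o+d*(z-o[2])/d[2])[:2]
def proj(name,p):
    i=optics.camera_info(name); T=i["world_from_camera"]
    q=T[:3,:3].T@(np.array(p)-T[:3,3]); return np.array([i["fx"]*q[0]/q[2]+i["cx"],i["fy"]*q[1]/q[2]+i["cy"]])
def fit(obj,wld):
    obj=np.array(obj,float);wld=np.array(wld)
    f=lambda v:((np.array([[np.cos(v[2]),-np.sin(v[2])],[np.sin(v[2]),np.cos(v[2])]])@obj.T).T+v[:2]-wld).ravel()
    s=least_squares(f,[*wld.mean(0),0]); return s.x, s.fun.reshape(-1,2)
def inv(b,p):
    c,s=np.cos(b[2]),np.sin(b[2]); d=np.array(p)[:2]-b[:2]; return np.array([c*d[0]+s*d[1],-s*d[0]+c*d[1]])
def fwd(b,p):
    c,s=np.cos(b[2]),np.sin(b[2]); return b[:2]+np.array([c*p[0]-s*p[1],s*p[0]+c*p[1]])
E
python3 - <<'E'
from h import *
np.set_printoptions(precision=2,suppress=True)
top=lambda x,y:(x/7+185-.43,y/7+170-.43)
sid=lambda x,y:(x/5+225-.4,y/5+175-.4)
B=[ray("top",top(*p),45) for p in [(58,115),(660,470),(103,533)]]
b,e=fit([(85,100),(-65,-100),(-65,100)],B); print("board top",b,e)
S=[ray("side",sid(*p),45) for p in [(150,425),(395,78),(502,388)]]
b2,e2=fit([(85,100),(-65,-100),(-65,100)],S); print("board side",b2,e2)
C=[(35,70),(35,-70),(-35,-70),(-35,70),(35,-40),(-35,-40)]
K=[ray("top",top(*p),51) for p in [(112,310),(502,240),(535,430),(148,503),(417,255),(452,447)]]
k,e=fit(C,K); print("blank top",k,e)
K=[ray("side",sid(*p),51) for p in [(312,367),(240,142),(384,127),(475,345),(253,186),(402,166)]]
k2,e2=fit(C,K); print("blank side",k2,e2)
for bb,kk in((b,k),(b2,k2)):
  print(inv(bb,kk), kk[2]-bb[2], inv(bb,fwd(kk,(0,-40))), inv(bb,fwd(kk,(35,0))))
print("vial",ray("top",top(215,8),51),"grip",inv(b,ray("top",top(580,190),145)))
E
```

```text
board top [ 496.59 -277.77    0.12] [[ 0.41  0.06]
 [ 0.14 -1.18]
 [-0.55  1.13]]
board side [ 499.17 -271.74    0.14] [[ 2.39  0.32]
 [ 0.04 -0.13]
 [-2.44 -0.19]]
blank top [ 477.95 -264.74    0.19] [[ 0.42  0.27]
 [ 0.91  0.29]
 [-0.93 -0.82]
 [-0.82  1.1 ]
 [ 0.83 -0.31]
 [-0.41 -0.52]]
blank side [ 479.52 -262.54    0.19] [[ 0.39 -0.17]
 [ 0.49  0.44]
 [-0.52 -1.19]
 [-0.28 -0.32]
 [ 0.03  0.01]
 [-0.11  1.24]]
[-16.93  15.18] 0.06837418517319309 [-14.2  -24.72] [17.99 17.57]
[-18.12  11.94] 0.042323216315121176 [-16.43 -28.03] [16.85 13.42]
vial [ 606.74 -224.2 ] grip [ 28.62 -77.19]
```

```bash
cat >> h.py <<'E'
from scipy.spatial.transform import Rotation as R
BOARD=np.array([497.8,-275,0.13])
def go(bx,by,z,yaw_off=0,b=None):
    """print tool shift + turn to a pose given in board xy, world z, tool down with x along board x"""
    b=BOARD if b is None else b
    s=r.sense(); p=s["eef_pos"]; Rt=R.from_euler("xyz",s["tcp_rot"])
    t=np.array([*fwd(b,(bx,by)),z])
    G=R.from_euler("xyz",[np.pi,0,b[2]+yaw_off])
    np.set_printoptions(precision=2,suppress=True)
    print("now board",inv(b,p),"z",round(p[2],1),"yaw",s["tcp_rot"],"F",s["contact_force"],"t",round(s["clock"],2))
    print("shift tool",Rt.inv().apply(t-p),"turn deg",np.degrees((Rt.inv()*G).as_rotvec()))
E
python3 -c "
from h import *
go(-95,0,230)"
```

```text
now board [-345.66 -277.19] z 230.7 yaw [-3.14 -0.    0.31] F [0.48 1.02 0.18] t 0.1
shift tool [ 296.41 -227.61    0.94] turn deg [-0.07  0.01 10.36]
```

```bash
python3 -m jog '0 20 -30 0 0 0 5; 0 30 -25 0 0 0 5; 0 32 -22 0 0 0 0; 0 32 -22 0 0 0 0; 0 32 -22 0 0 0 0'; python3 -m jog '0 32 -22 0 0 0 0; 0 32 -22 0 0 0 0; 0 32 -22 0 0 0 0; 0 30 -20 0 0 0 0; 0 0 0 0 0 0 0' ; python3 -c "
from h import *
go(-95,0,230)"
```

```text
clock: 0.52
eef_pos: [308.9, -450.2, 228.0]
tcp_rot: [-3.139, 0.003, 0.118]
contact_force: [1.0, -0.2, 0.0]
opening: 0.999
clock: 0.93
eef_pos: [431.4, -339.4, 226.9]
tcp_rot: [-3.137, 0.002, 0.12]
contact_force: [0.4, 1.0, -0.3]
opening: 1.001
now board [-74.16 -55.24] z 226.9 yaw [-3.14  0.    0.12] F [ 0.41  0.98 -0.3 ] t 0.93
shift tool [-21.41 -55.04  -2.79] turn deg [-0.27  0.13 -0.58]
```

```bash
python3 -m jog '0 -12 -28 0 0 0 -0.6; 0 -10 -27 0 0 0 0; 0 0 0 0 0 0 0'
python3 - <<'E'
from h import *
go(-80,10,100)
i=optics.camera_info("wrist");print(i)
im=optics.grab_frame("wrist")
cv2.imwrite("pics/w1.png",cv2.resize(im[:,:,::-1],None,fx=1.5,fy=1.5,interpolation=cv2.INTER_CUBIC))
E
```

```text
clock: 1.18
eef_pos: [403.6, -283.9, 225.6]
tcp_rot: [-3.135, 0.004, 0.136]
contact_force: [-0.5, -0.8, -0.3]
opening: 0.998
now board [-94.51   3.36] z 225.6 yaw [-3.14  0.    0.14] F [-0.5  -0.76 -0.27] t 1.18
shift tool [ 15.04  -5.78 125.56] turn deg [-0.35  0.22  0.33]
{'fx': 297.3186396354542, 'fy': 297.3186396354542, 'cx': 256.16532946846166, 'cy': 189.63709405032165, 'world_from_camera': array([[   0.14,   -0.95,   -0.27,  472.32],
       [  -0.99,   -0.13,   -0.03, -275.98],
       [  -0.01,    0.27,   -0.96,  367.98],
       [   0.  ,    0.  ,    0.  ,    1.  ]])}
```

View pics/w1.png

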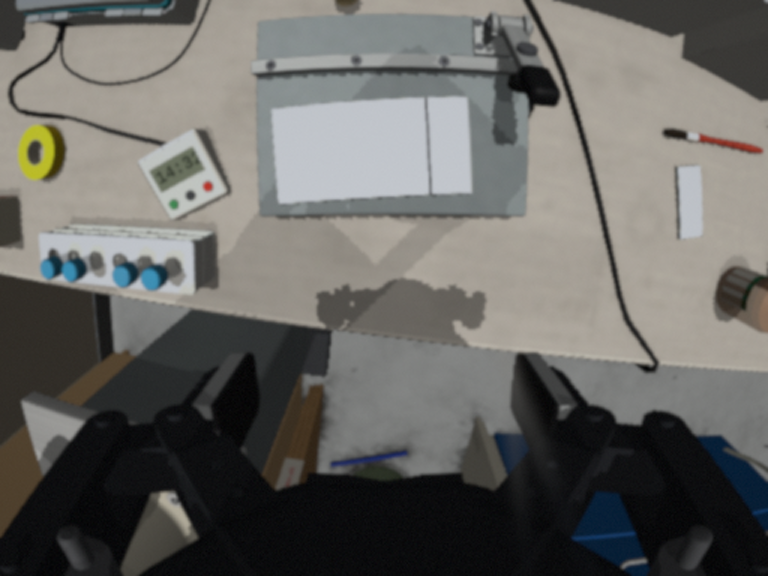

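```bash
cat >> h.py <<'E'
def wray(px,z,i,s=1.5):
    T=i["world_from_camera"]; u=(np.array(px)+.5)/s-.5-np.array([i["cx"],i["cy"]]); n=np.hypot(*u); th=n/i["fx"]
    d=T[:3,:3]@np.array([*(u/n*np.sin(th)),np.cos(th)]); o=T[:3,3]
    return (o+d*(z-o[2])/d[2])[:2]
CB=[(35,70),(35,-70),(-35,-70),(-35,70),(35,-40),(-35,-40)]
E
python3 - <<'E'
from h import *
i=optics.camera_info("wrist")
W=[wray(p,45,i) for p in [(256,18),(525,215),(259,216)]]
b,e=fit([(85,100),(-65,-100),(-65,100)],W); print("board",b,e)
k,e=fit(CB,[wray(p,51,i) for p in [(273,107),(468,96),(473,193),(278,203),(427,97),(431,194)]]);print("blank",k,e)
print(inv(b,k), k[2]-b[2], inv(b,fwd(k,(0,-40))), inv(b,fwd(k,(35,0))))
print("fence top near", [inv(b,wray(p,59,i)) for p in [(258,75),(505,71)]])
E
```

```text
board [ 5.01050206e+02 -2.77613064e+02  1.39096842e-01] [[-1.11584226 -0.5355353 ]
 [ 0.29684753 -0.08828591]
 [ 0.81899474  0.62382121]]
blank [ 4.81507062e+02 -2.66198208e+02  1.84769464e-01] [[-0.25313849  0.62941565]
 [-0.03817539 -0.72604461]
 [-0.05690819  0.41489222]
 [ 0.18827523 -0.40931554]
 [ 0.26169564  0.11948274]
 [-0.10174881 -0.02843045]]
[-17.77173377  14.01423992] 0.045672621708361005 [-15.94546398 -25.94404756] [17.19176778 15.61222599]
fence top near [array([37.36797616, 93.8373272 ]), array([ 39.24541424, -78.79701222])]
```

```bash
sed -i 's/^BOARD=.*/BOARD=np.array([499.,-276,0.135])/' h.py; python3 -c "
from h import *
go(-88,14,37)"
```

```text
now board [-94.62   3.11] z 225.9 yaw [-3.14  0.    0.14] F [ 0.25 -0.71 -0.17] t 1.23
shift tool [  7.14 -10.03 188.97] turn deg [-0.26  0.15  0.05]
```

```bash
python3 -m jog '0 3 -5 40 -0.3 0.2 0; 0 3 -5 40 0 0 0; 0 1 0 40 0 0 0; 0 0 0 35 0 0 0; 0 0 0 20 0 0 0';  python3 -c "
from h import *
go(-88,14,37)"
```

```text
clock: 1.65
eef_pos: [418.7, -282.6, 52.3]
tcp_rot: [3.125, -0.016, 0.136]
contact_force: [0.7, 1.1, 0.1]
opening: 1.005
now board [-80.5    4.28] z 52.3 yaw [ 3.13 -0.02  0.14] F [0.74 1.1  0.14] t 1.65
shift tool [-7.74 -9.97 15.02] turn deg [ 0.92 -0.92  0.05]
```

```bash
python3 -m jog '0 -6 -10 6 0.9 -0.9 0; 0 0 0 0 0 0 0';  python3 -c "
from h import *
go(-88,14,36)"
```

```text
clock: 1.82
eef_pos: [408.6, -272.7, 41.2]
tcp_rot: [-3.136, 0.007, 0.135]
contact_force: [-0.1, 0.4, 0.1]
opening: 1.003
now board [-89.19  15.41] z 41.2 yaw [-3.14  0.01  0.13] F [-0.05  0.44  0.08] t 1.82
shift tool [1.22 1.44 5.17] turn deg [-0.34  0.4  -0.02]
```

Look before contact to verify tip height from the side.

```bash
python3 -m jog '0 1 1 4 -0.3 0.4 0; 0 0 0 0 0 0 0';  python3 - <<'E'
from h import *
go(-88,14,36)
a=optics.grab_frame("side")[170:290,225:355]
w=optics.grab_frame("wrist")
cv2.imwrite("pics/s2.png",cv2.resize(a[:,:,::-1],None,fx=5,fy=5,interpolation=cv2.INTER_CUBIC))
cv2.imwrite("pics/w2.png",cv2.resize(w[:,:,::-1],None,fx=1.5,fy=1.5,interpolation=cv2.INTER_CUBIC))
E
```

```text
clock: 1.98
eef_pos: [410.3, -274.6, 37.8]
tcp_rot: [3.142, -0.001, 0.134]
contact_force: [-0.2, 0.8, 0.4]
opening: 0.995
now board [-87.73  13.38] z 37.8 yaw [ 3.14 -0.    0.13] F [-0.18  0.77  0.38] t 1.98
shift tool [-0.27 -0.62  1.82] turn deg [ 0.   -0.04 -0.05]
```

View pics/s2.png

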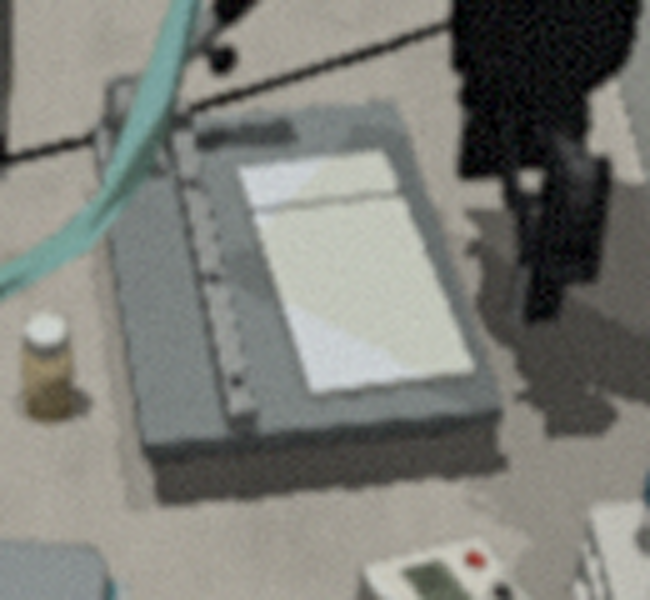

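View pics/w2.png

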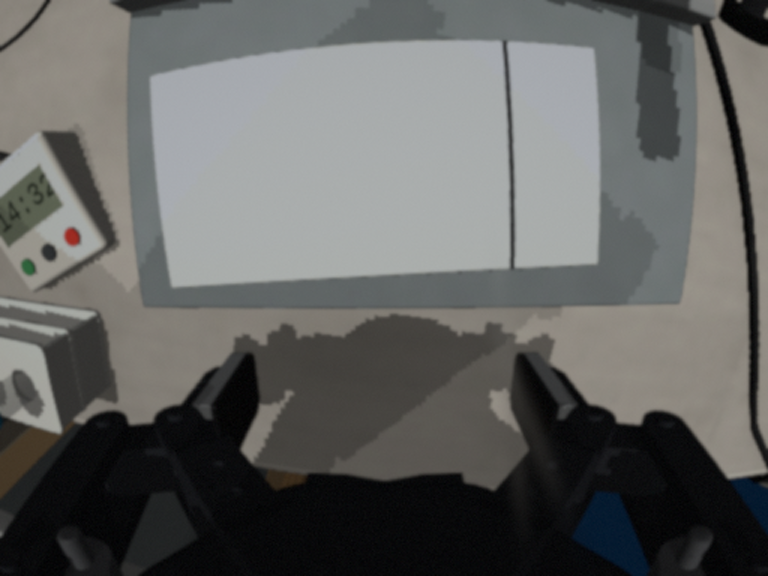

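Run:
```python
from h import *
for y in (44,57):
  for z in (36,50): print(y,z,[(proj("side",[*fwd(BOARD,(x,14+y)),z])-[225,170])*5 for x in(-99,-77)])
i=optics.camera_info("wrist")
for p in [(172,286),(597,263),(150,76),(594,47),(504,42),(513,268)]: print(inv(BOARD,wray(p,51,i)))
for p in [(145,306),(680,302)]: print("bed",inv(BOARD,wray(p,45,i)))
```

```text
44 36 [array([551.5399869 , 337.26444048]), array([501.84137404, 341.87225501])]
44 50 [array([556.02601723, 314.63617352]), array([505.78865693, 319.2370897 ])]
57 36 [array([560.22045087, 359.46793601]), array([509.93867742, 364.18876853])]
57 50 [array([564.85863368, 336.80986163]), array([514.02533485, 341.52490028])]
[-55.60756698  82.30622643]
[-47.97670168 -56.75955107]
[13.42817166 86.47735312]
[ 21.71509119 -53.11726833]
[ 19.39648953 -23.15222489]
[-49.90179015 -27.48484508]
bed [-64.74045554  98.02533169]
bed [-63.84171559 -99.93936181]
```

```bash
python3 -m jog '0 10 0.5 3 0 0 0; 0 8 0 0 0 0 0; 0 0 0 0 0 0 0';  python3 -c "
from h import *
go(-65,14,34.5)"
```

```text
clock: 2.33
eef_pos: [432.8, -274.7, 38.8]
tcp_rot: [3.136, -0.007, 0.133]
contact_force: [0.6, -0.3, 0.1]
opening: 0.998
now board [-65.47  10.24] z 38.8 yaw [ 3.14 -0.01  0.13] F [ 0.56 -0.29  0.15] t 2.33
shift tool [ 0.43 -3.79  4.25] turn deg [ 0.31 -0.4  -0.11]
```

```bash
python3 -m jog '0 0 -3 4 0.3 -0.4 0; 0 0 0 0 0 0 0;0 0 0 0 0 0 0';  python3 -c "
from h import *
go(-65,14,34.5)"
```

```text
clock: 2.58
eef_pos: [434.5, -272.2, 36.1]
tcp_rot: [3.139, -0.001, 0.135]
contact_force: [-1.4, -0.8, 2.9]
opening: 1.0
now board [-63.4   12.42] z 36.1 yaw [ 3.14 -0.    0.14] F [-1.38 -0.81  2.89] t 2.58
shift tool [-1.6  -1.58  1.55] turn deg [ 0.13 -0.07  0.02]
```

Run:
```python
from h import *
w=optics.grab_frame("wrist")
cv2.imwrite("pics/w3.png",cv2.resize(w[150:330,60:460,::-1],None,fx=2,fy=2,interpolation=cv2.INTER_CUBIC))
w=optics.grab_frame("side")[170:270,245:355]
cv2.imwrite("pics/s3.png",cv2.resize(w[:,:,::-1],None,fx=6,fy=6,interpolation=cv2.INTER_CUBIC))
```

```text
(no output)
```

View pics/w3.png

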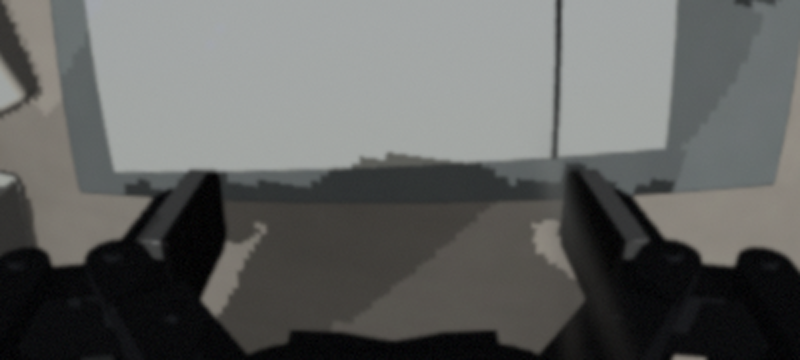

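View pics/s3.png

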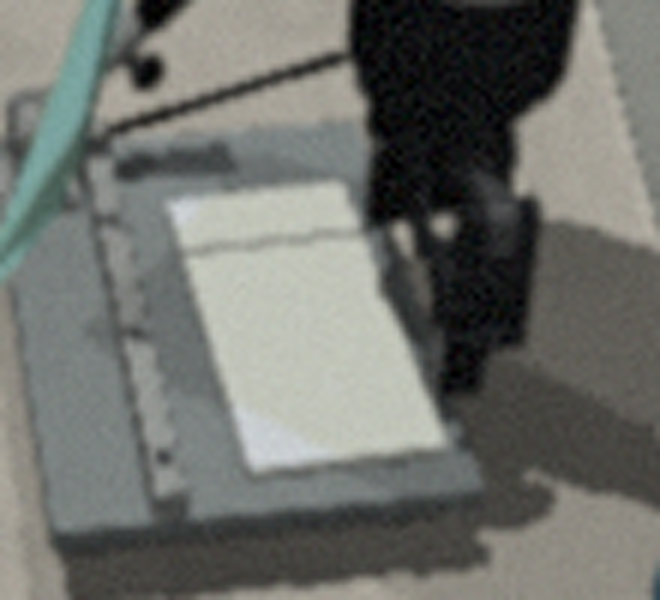

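```bash
python3 -m jog '0 -6 0 -1 0 0 0; 0 0 0 0 0 0 0;0 0 0 0 0 0 0';  python3 -c "
from h import *
go(-65,14,34.5)"; python3 -m jog '0 0 0 2 0 0 0; 0 0 0 0 0 0 0';  python3 -c "
from h import *
go(-65,14,34.5)"
```

```text
clock: 2.93
eef_pos: [427.6, -272.6, 36.6]
tcp_rot: [3.14, -0.001, 0.135]
contact_force: [0.1, 0.0, 0.4]
opening: 1.001
now board [-70.26  12.96] z 36.6 yaw [ 3.14 -0.    0.13] F [0.06 0.03 0.4 ] t 2.93
shift tool [ 5.26 -1.05  2.13] turn deg [ 0.09 -0.06 -0.  ]
clock: 3.1
eef_pos: [427.2, -272.5, 34.3]
tcp_rot: [3.14, -0.001, 0.134]
contact_force: [0.1, 0.0, -0.3]
opening: 1.001
now board [-70.65  13.1 ] z 34.3 yaw [ 3.14 -0.    0.13] F [ 0.12  0.03 -0.33] t 3.1
shift tool [ 5.65 -0.9  -0.15] turn deg [ 0.08 -0.05 -0.04]
```

```bash
python3 -m jog '0 3 0 0 0 0 0; 0 3 0 0 0 0 0;0 3 0 0 0 0 0';  python3 -c "
from h import *
go(-40,14,34.5)"
```

```text
clock: 3.35
eef_pos: [436.1, -271.1, 33.9]
tcp_rot: [3.141, 0.0, 0.134]
contact_force: [-1.1, -1.1, 0.3]
opening: 1.001
now board [-61.71  13.34] z 33.9 yaw [3.14 0.   0.13] F [-1.06 -1.13  0.27] t 3.35
shift tool [21.71 -0.69 -0.55] turn deg [ 0.03  0.   -0.08]
```

```bash
python3 -m jog '0 4 0 0 0 0 0; 0 4 0 -0.5 0 0 0;0 4 0 0 0 0 0; 0 4 0 0 0 0 0';  python3 - <<'E'
from h import *
go(-40,14,34.5)
i=optics.camera_info("wrist")
w=optics.grab_frame("wrist")
cv2.imwrite("pics/w4.png",cv2.resize(w[:,:,::-1],None,fx=1.5,fy=1.5,interpolation=cv2.INTER_CUBIC))
E
```

```text
clock: 3.68
eef_pos: [453.8, -268.7, 34.4]
tcp_rot: [3.141, 0.0, 0.134]
contact_force: [-0.3, -1.0, 1.3]
opening: 1.001
now board [-43.76  13.35] z 34.4 yaw [3.14 0.   0.13] F [-0.28 -1.04  1.29] t 3.68
shift tool [ 3.76 -0.65 -0.08] turn deg [ 0.03  0.   -0.06]
```

View pics/w4.png

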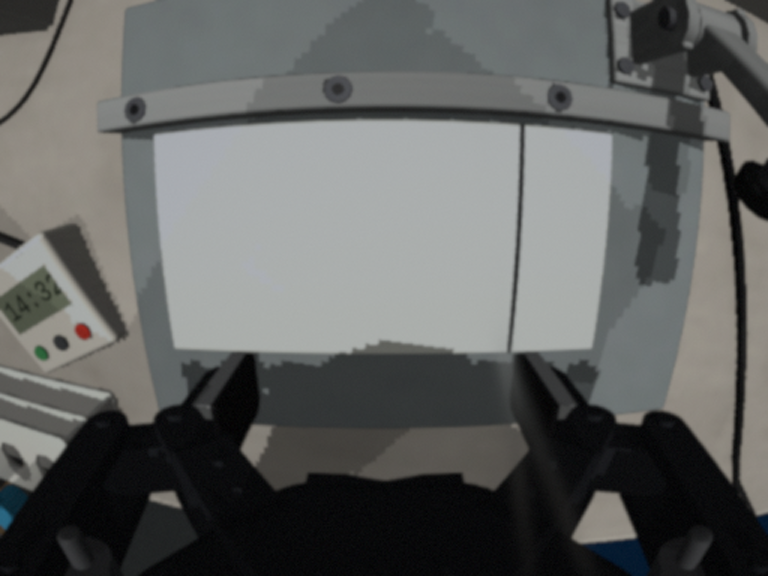

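```bash
cat >> h.py <<'E'
def show(bl,i,bed=()):
    """bl: px of TL,TR,BR,BL,scoretop,scorebot in board frame"""
    k,e=fit(CB[:len(bl)],[wray(p,51,i) for p in bl]); print("blank in board",inv(BOARD,k),k[2]-BOARD[2],"maxres",abs(e).max(),"score",inv(BOARD,fwd(k,(0,-40))),"back",inv(BOARD,fwd(k,(35,0))))
    for p in bed: print("bed",inv(BOARD,wray(p,45,i)))
E
python3 - <<'E'
from h import *
i=optics.camera_info("wrist")
show([(154,134),(612,134),(595,348),(174,349),(523,125),(510,352)],i,[(160,428),(665,410)])
for p in [(336,117),(120,132),(715,136)]: print(inv(BOARD,wray(p,59,i)))
E
```

```text
blank in board [ 2.83984353 12.76101551] 0.0009267635128538954 maxres 0.6801803003330633 score [  2.87691407 -27.23896731] back [37.8398285  12.79345223]
bed [-69.58931318 100.33757263]
bed [ -64.61928351 -101.5238659 ]
[37.93637551 25.19499961]
[39.21033587 90.42608163]
[ 41.60308692 -93.03090392]
```

```bash
python3 -m jog '0 -10 0 0 0 0 0; 255 -5 0 -25 0 0 0; 255 0 -25 -30 0 0 0; 255 10 -40 0 0 0 0; 255 30 -30 0 0 0 0';  python3 -c "
from h import *
go(3,115,75)"
```

```text
clock: 4.15
eef_pos: [461.0, -173.2, 89.9]
tcp_rot: [-3.141, 0.003, 0.128]
contact_force: [0.6, -0.8, -0.7]
opening: 0.451
now board [-23.76 107.01] z 89.9 yaw [-3.14  0.    0.13] F [ 0.59 -0.82 -0.67] t 4.15
shift tool [26.76 -8.17 14.84] turn deg [-0.01  0.18 -0.39]
```

```bash
python3 -m jog '255 20 -6 0 0 0 -0.4; 255 0 0 0 0 0 0; 255 0 0 0 0 0 0; 255 0 0 0 0 0 0';  python3 -c "
from h import *
go(3,115,47.5)"
```

```text
clock: 4.48
eef_pos: [481.3, -159.8, 91.4]
tcp_rot: [3.141, 0.0, 0.14]
contact_force: [-0.1, -0.1, 0.4]
opening: -0.002
now board [ -1.88 117.49] z 91.4 yaw [3.14 0.   0.14] F [-0.09 -0.09  0.36] t 4.48
shift tool [ 4.87  2.49 43.89] turn deg [0.03 0.01 0.29]
```

```bash
python3 -m jog '255 4 2 20 0 0 0.3; 255 0 0 18 0 0 0; 255 0 0 0 0 0 0; 255 0 0 0 0 0 0';  python3 - <<'E'
from h import *
go(3,100,47.5)
w=optics.grab_frame("wrist")
cv2.imwrite("pics/w5.png",cv2.resize(w[:,:,::-1],None,fx=1.5,fy=1.5,interpolation=cv2.INTER_CUBIC))
w=optics.grab_frame("side")[170:270,245:355]
cv2.imwrite("pics/s5.png",cv2.resize(w[:,:,::-1],None,fx=6,fy=6,interpolation=cv2.INTER_CUBIC))
E
```

```text
clock: 4.82
eef_pos: [482.1, -164.4, 52.5]
tcp_rot: [3.141, 0.002, 0.131]
contact_force: [0.4, 0.1, -0.6]
opening: 0.004
now board [ -1.71 112.86] z 52.5 yaw [3.14 0.   0.13] F [ 0.41  0.07 -0.6 ] t 4.82
shift tool [ 4.76 12.84  5.02] turn deg [ 0.03  0.09 -0.21]
```

View pics/w5.png

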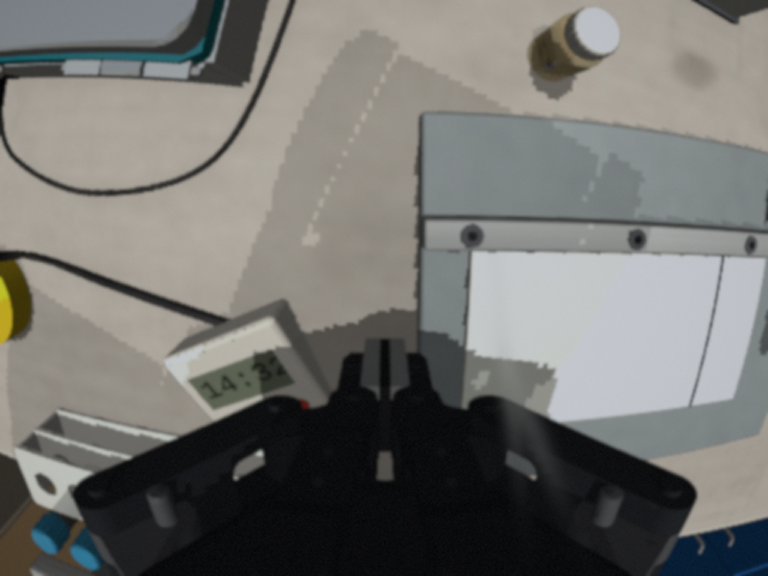

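View pics/s5.png

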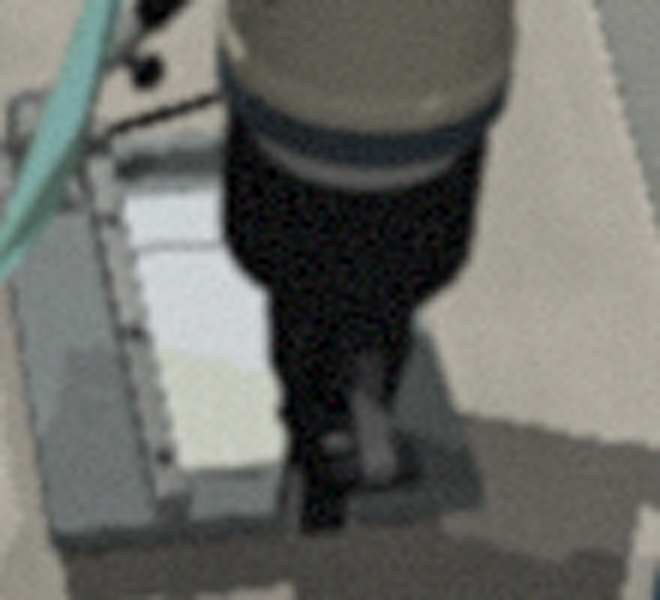

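```bash
python3 -m jog '255 4 2 4 0 0 0; 255 0 4 0 0 0 0; 255 0 2 0 0 0 0';  python3 -c "
from h import *
go(3,95,47.5)"
```

```text
clock: 5.17
eef_pos: [488.3, -173.0, 50.6]
tcp_rot: [3.14, -0.001, 0.131]
contact_force: [-0.5, -0.8, 0.5]
opening: -0.001
now board [  3.27 103.53] z 50.6 yaw [ 3.14 -0.    0.13] F [-0.51 -0.84  0.49] t 5.17
shift tool [-0.24  8.53  3.13] turn deg [ 0.1  -0.06 -0.24]
```

```bash
python3 -m jog '255 0 1 3 0 0 0; 255 0 0 0 0 0 0';  python3 -c "
from h import *
go(3,95,47.5)"
```

```text
clock: 5.33
eef_pos: [489.3, -175.0, 48.2]
tcp_rot: [3.139, -0.003, 0.13]
contact_force: [-0.0, 0.3, -1.0]
opening: -0.003
now board [  3.98 101.42] z 48.2 yaw [ 3.14 -0.    0.13] F [-0.01  0.34 -1.  ] t 5.33
shift tool [-0.95  6.42  0.71] turn deg [ 0.16 -0.16 -0.26]
```

```bash
python3 -m jog '255 -0.7 3 0.7 0 0 0.2; 255 0 3 0 0 0 0; 255 0 3 0 0 0 0';  python3 -c "
from h import *
go(3,88,47.5)"
```

```text
clock: 5.58
eef_pos: [489.8, -184.3, 47.6]
tcp_rot: [3.139, -0.003, 0.127]
contact_force: [-0.4, 0.7, -0.2]
opening: -0.003
now board [ 3.18 92.08] z 47.6 yaw [ 3.14 -0.    0.13] F [-0.39  0.68 -0.22] t 5.58
shift tool [-0.15  4.08  0.1 ] turn deg [ 0.15 -0.16 -0.45]
```

```bash
python3 -m jog '255 0 4 0 0 0 0; 255 0 4 0 0 0 0; 255 0 5 0 0 0 0; 255 0 6 0 0 0 0';  python3 -c "
from h import *
go(3,50,47.5)";  python3 -m jog '255 0 6 0 0 0 0.4; 255 0 6 0 0 0 0; 255 0 6 0 0 0 0; 255 0 0 0 0 0 0';  python3 - <<'E'
from h import *
go(3,20,47.5)
w=optics.grab_frame("wrist")
cv2.imwrite("pics/w6.png",cv2.resize(w[:,:,::-1],None,fx=1.5,fy=1.5,interpolation=cv2.INTER_CUBIC))
E
```

```text
clock: 5.92
eef_pos: [492.1, -204.5, 47.6]
tcp_rot: [3.139, -0.002, 0.128]
contact_force: [0.1, 0.9, -0.6]
opening: 0.001
now board [ 2.81 71.74] z 47.6 yaw [ 3.14 -0.    0.13] F [ 0.11  0.91 -0.62] t 5.92
shift tool [ 0.35 21.74  0.16] turn deg [ 0.13 -0.13 -0.42]
clock: 6.25
eef_pos: [495.0, -225.9, 47.7]
tcp_rot: [3.139, -0.003, 0.119]
contact_force: [-0.1, -0.2, 0.4]
opening: 0.002
now board [ 2.8  50.14] z 47.7 yaw [ 3.14 -0.    0.12] F [-0.11 -0.19  0.37] t 6.25
shift tool [ 0.68 30.14  0.33] turn deg [ 0.17 -0.17 -0.91]
```

View pics/w6.png

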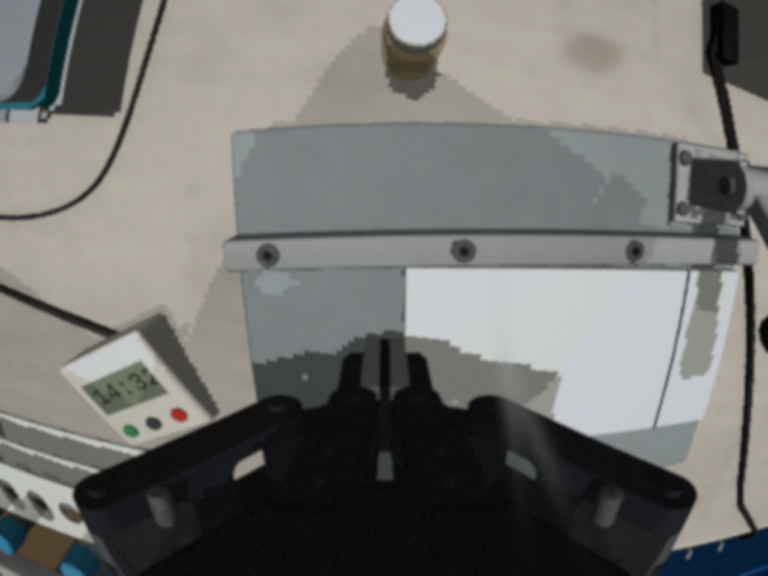

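```bash
python3 -m jog '255 0 6 0 0.2 -0.2 -0.9; 255 0 6 0 0 0 0; 255 0 5 0 0 0 0; 255 0 4 0 0 0 0; 255 0 0 0 0 0 0';  python3 - <<'E'
from h import *
go(3,20,47.5)
w=optics.grab_frame("wrist")
cv2.imwrite("pics/w7.png",cv2.resize(w[:,:,::-1],None,fx=1.5,fy=1.5,interpolation=cv2.INTER_CUBIC))
w=optics.grab_frame("top")[170:250,185:285]
cv2.imwrite("pics/t7.png",cv2.resize(w[:,:,::-1],None,fx=7,fy=7,interpolation=cv2.INTER_CUBIC))
E
```

```text
clock: 6.72
eef_pos: [497.2, -247.2, 47.5]
tcp_rot: [-3.14, 0.001, 0.134]
contact_force: [0.7, 0.3, -0.2]
opening: 0.0
now board [ 2.11 28.77] z 47.5 yaw [-3.14  0.    0.13] F [ 0.71  0.29 -0.2 ] t 6.72
shift tool [ 0.91  8.77 -0.03] turn deg [-0.09  0.08 -0.07]
```

View pics/w7.png

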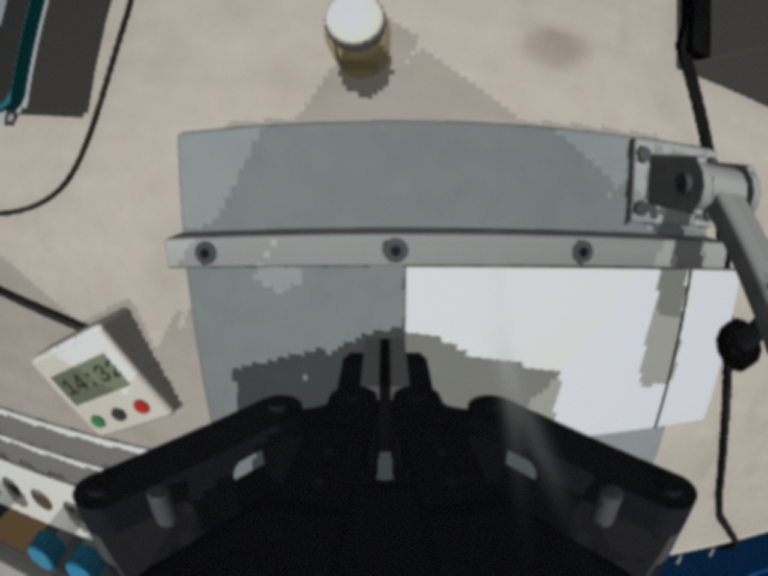

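View pics/t7.png

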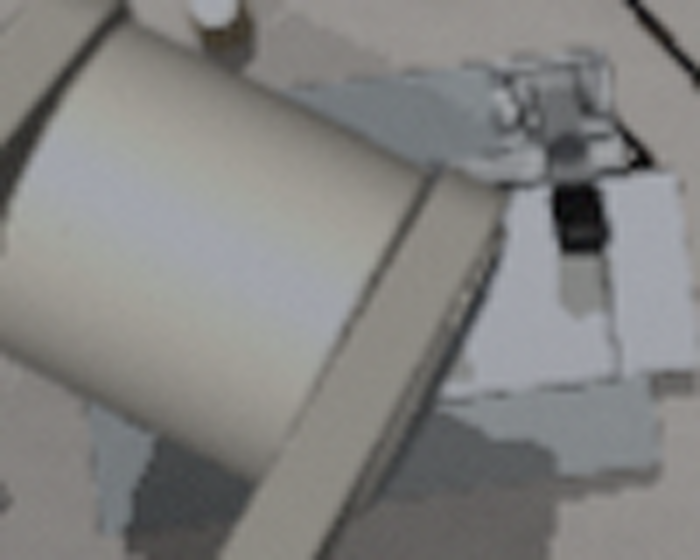

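Run:
```python
from h import *
i=optics.camera_info("wrist")
for p in [(656,428),(690,269)]: print("score",inv(BOARD,wray(p,51,i)))
for p in [(662,428),(180,133),(190,290),(210,418)]: print("bed",inv(BOARD,wray(p,45,i)))
for p in [(406,268),(405,330)]: print("left end",inv(BOARD,wray(p,51,i)))
top=lambda x,y:(x/7+185-.43,y/7+170-.43)
print("top score",[inv(BOARD,ray("top",top(*p),51)) for p in [(620,377),(610,260)]],"edge",inv(BOARD,ray("top",top(660,470),45)),inv(BOARD,ray("top",top(645,385),45)))
```

```text
score [-33.29002733 -88.77416177]
score [ 37.49074219 -87.60642528]
bed [-38.31725857 -97.54433014]
bed [83.75547579 98.97004405]
bed [27.64568804 99.39416891]
bed [-26.60050011  99.74098636]
left end [36.88266921 21.93215317]
left end [15.54954849 21.98705503]
top score [array([-34.8527736 , -89.26916728]), array([  6.55377488, -91.22497924])] edge [-69.02709033 -99.30803231] [-38.66546312 -98.0370567 ]
```

```bash
python3 -m jog '255 0.5 3 0 0 0 0; 255 0 4 0 0 0 0; 255 0 4 0 0 0 0; 255 0 0 0 0 0 0';  python3 - <<'E'
from h import *
go(3,17,47.5)
E
python3 -m jog '255 0 -10 0 0 0 0; 0 0 -10 -30 0 0 0; 0 -40 0 -20 0 0 0; 0 -40 5 0 0 0 0; 0 -15 15 0 0 0 0'; python3 -m jog '0 0 0 0 0 0 0; 0 0 0 0 0 0 0'
python3 - <<'E'
from h import *
go(-60,-25,34.5)
w=optics.grab_frame("wrist")
cv2.imwrite("pics/w8.png",cv2.resize(w[:,:,::-1],None,fx=1.5,fy=1.5,interpolation=cv2.INTER_CUBIC))
w=optics.grab_frame("top")[170:250,185:285]
cv2.imwrite("pics/t8.png",cv2.resize(w[:,:,::-1],None,fx=7,fy=7,interpolation=cv2.INTER_CUBIC))
E
```

```text
clock: 7.15
eef_pos: [498.9, -257.6, 47.4]
tcp_rot: [-3.139, 0.002, 0.135]
contact_force: [-0.2, -0.5, 0.7]
opening: -0.002
now board [ 2.4  18.21] z 47.4 yaw [-3.14  0.    0.13] F [-0.22 -0.51  0.66] t 7.15
shift tool [ 0.61  1.21 -0.13] turn deg [-0.13  0.12 -0.03]
clock: 7.57
eef_pos: [408.3, -265.5, 96.4]
tcp_rot: [-3.138, 0.003, 0.138]
contact_force: [0.3, -0.1, -0.8]
opening: 0.561
clock: 7.73
eef_pos: [405.5, -266.0, 97.3]
tcp_rot: [-3.139, 0.002, 0.136]
contact_force: [0.0, 0.6, -0.0]
opening: 0.847
now board [-91.34  22.53] z 97.3 yaw [-3.14  0.    0.14] F [ 0.02  0.63 -0.01] t 7.73
shift tool [31.45 47.74 62.58] turn deg [-0.17  0.13  0.04]
```

View pics/w8.png

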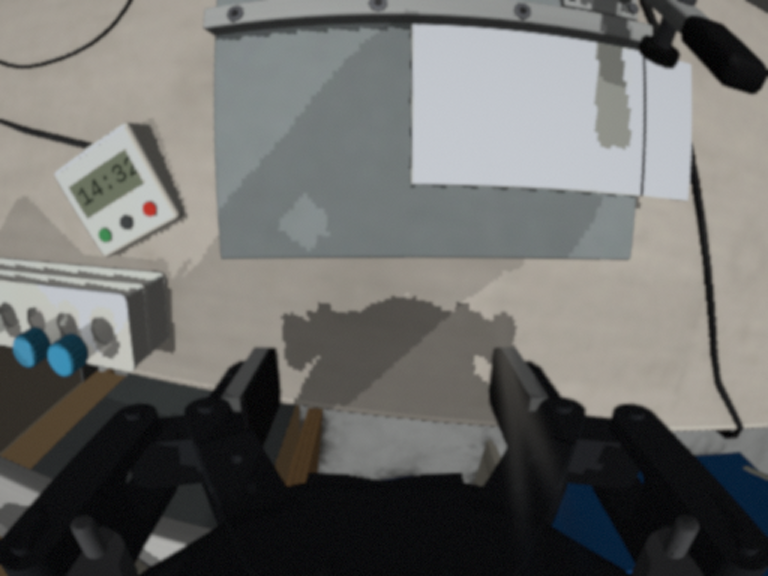

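View pics/t8.png

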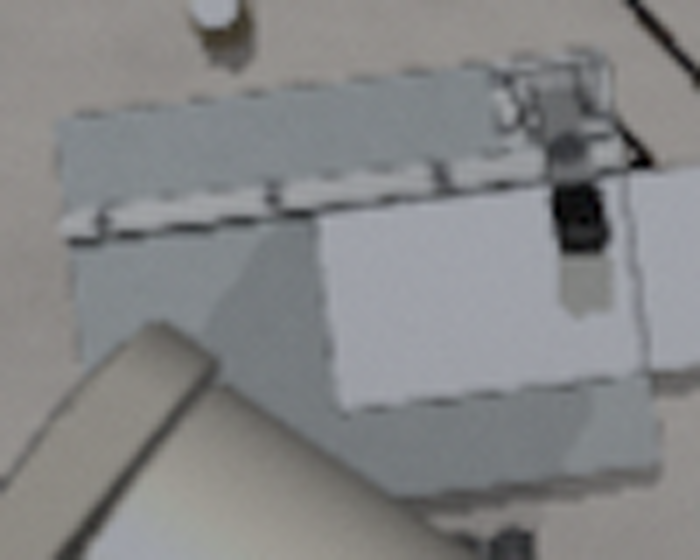

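Run:
```python
from h import *
w=cv2.imread("pics/w8.png")[20:270,400:720]
cv2.imwrite("pics/w8c.png",cv2.resize(w,None,fx=2.4,fy=2.4,interpolation=cv2.INTER_CUBIC))
w=cv2.imread("pics/t8.png")[330:500,560:700]
cv2.imwrite("pics/t8c.png",cv2.resize(w,None,fx=3,fy=3,interpolation=cv2.INTER_CUBIC))
```

```text
(no output)
```

View pics/w8c.png

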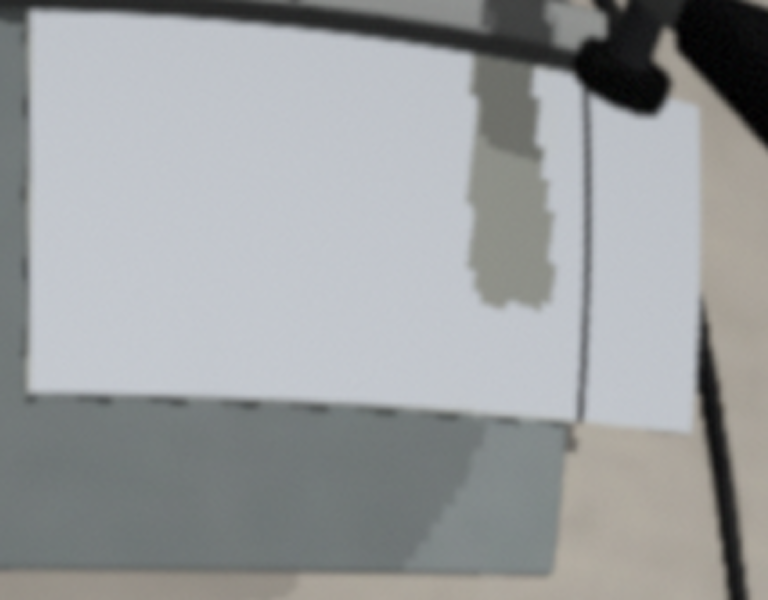

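View pics/t8c.png

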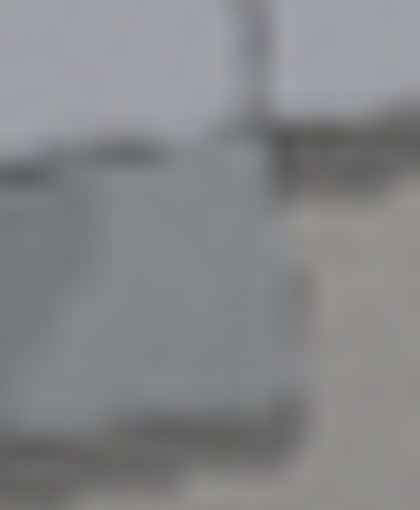

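Run:
```python
from h import *
i=optics.camera_info("wrist")
w=lambda x,y:(x/2.4+400-.3,y/2.4+20-.3)
for n,p,z in [("score",(580,419),51),("score",(588,92),51),("edge",(567,430),45),("edge",(551,573),45),("nearleft",(28,391),51),("farleft",(28,8),51),("nearright",(691,430),51)]: print(n,inv(BOARD,wray(w(*p),z,i)))
for n,p in [("bl",(220,258)),("L",(215,40))]: print(n,inv(BOARD,wray(p,45,i)))
t=lambda x,y:((x/3+560)/7+185-.43,(y/3+330)/7+170-.43)
for n,p,z in [("score",(253,125),51),("edge",(272,140),45),("edge",(296,400),45)]: print("top",n,inv(BOARD,ray("top",t(*p),z)))
```

```text
score [-30.36358336 -99.10838862]
score [ 35.74386089 -99.74503221]
edge [-33.12885577 -99.87879651]
edge [-62.88822945 -99.35667877]
nearleft [-30.41647334  10.8278448 ]
farleft [39.12646855 10.97183797]
nearright [ -30.28400325 -128.57851886]
bl [-63.95387299  99.11734695]
L [38.29736361 99.05784559]
top score [-34.08742625 -98.03951249]
top edge [ -36.00173642 -100.4251521 ]
top edge [-66.64525892 -99.15355846]
```

```bash
python3 -m jog '255 0 -15 0 0 0 0; 255 20 0 0 0 0 0; 255 35 0 0 0 0 0; 255 30 0 0 0 0 0; 255 0 0 0 0 0 0';  python3 - <<'E'
from h import *
go(3,32,50)
E
```

```text
clock: 8.25
eef_pos: [492.4, -232.5, 95.6]
tcp_rot: [-3.136, 0.003, 0.136]
contact_force: [0.0, 0.3, 0.5]
opening: 0.297
now board [-0.72 44.  ] z 95.6 yaw [-3.14  0.    0.14] F [0.01 0.33 0.48] t 8.25
shift tool [ 3.86 12.24 45.56] turn deg [-0.29  0.19  0.06]
```

```bash
python3 -m jog '255 2 3 15 -0.3 0.2 0; 255 0 3 15 0 0 0; 255 0 0 6 0 0 0; 255 0 0 0 0 0 0';  python3 - <<'E'
from h import *
go(3,25,47.5)
E
```

```text
clock: 8.58
eef_pos: [498.3, -232.1, 57.5]
tcp_rot: [-3.141, -0.0, 0.143]
contact_force: [-0.3, 0.6, 0.4]
opening: 0.003
now board [ 5.2  43.64] z 57.5 yaw [-3.14 -0.    0.14] F [-0.29  0.63  0.36] t 8.58
shift tool [-2.34 18.63  9.96] turn deg [-0.05 -0.    0.44]
```

```bash
python3 -m jog '255 -2 3 9 0 0 0.4; 255 0 6 0 0 0 0; 255 0 4 0 0 0 0; 255 0 0 0 0 0 0';  python3 - <<'E'
from h import *
go(3,15,47.5)
E
```

```text
clock: 8.92
eef_pos: [497.2, -244.5, 47.9]
tcp_rot: [-3.14, 0.002, 0.136]
contact_force: [0.6, 0.6, -0.5]
opening: -0.003
now board [ 2.45 31.41] z 47.9 yaw [-3.14  0.    0.14] F [ 0.63  0.64 -0.53] t 8.92
shift tool [ 0.53 16.41  0.39] turn deg [-0.12  0.09  0.06]
```

```bash
python3 -m jog '255 0.5 5 0.4 0 0 0; 255 0 4 0 0 0 0; 255 0 3 0 0 0 0; 255 0 2.5 0 0 0 0; 255 0 0 0 0 0 0';  python3 - <<'E'
from h import *
go(3,15,47.5)
E
```

```text
clock: 9.33
eef_pos: [500.5, -262.0, 49.2]
tcp_rot: [-3.141, -0.001, 0.134]
contact_force: [-1.2, -0.8, -0.2]
opening: -0.003
now board [ 3.39 13.66] z 49.2 yaw [-3.14 -0.    0.13] F [-1.16 -0.81 -0.21] t 9.33
shift tool [-0.39 -1.34  1.67] turn deg [-0.02 -0.05 -0.05]
```

```bash
python3 -m jog '255 0 -8 0 0 0 0; 255 0 -10 -15 0 0 0; 255 -35 0 -30 0 0 0; 255 -40 15 -10 0 0 0; 255 -10 15 0 0 0 0'; python3 -m jog '0 0 15 0 0 0 0; 0 0 10 0 0 0 0; 0 0 0 0 0 0 0'
python3 - <<'E'
from h import *
go(-60,-25,34.5)
w=optics.grab_frame("wrist")
w=cv2.resize(w[:,:,::-1],None,fx=1.5,fy=1.5,interpolation=cv2.INTER_CUBIC)
cv2.imwrite("pics/w9.png",w)
E
```

```text
clock: 9.75
eef_pos: [420.1, -280.4, 101.7]
tcp_rot: [-3.139, 0.001, 0.138]
contact_force: [0.9, 0.3, -0.6]
opening: 0.001
clock: 10.0
eef_pos: [423.0, -307.8, 103.2]
tcp_rot: [-3.141, -0.001, 0.136]
contact_force: [-0.4, -0.6, -0.3]
opening: 0.422
now board [-79.54 -21.28] z 103.2 yaw [-3.14 -0.    0.14] F [-0.42 -0.58 -0.26] t 10.0
shift tool [19.45  3.78 68.68] turn deg [-0.03 -0.07  0.04]
```

View pics/w9.png

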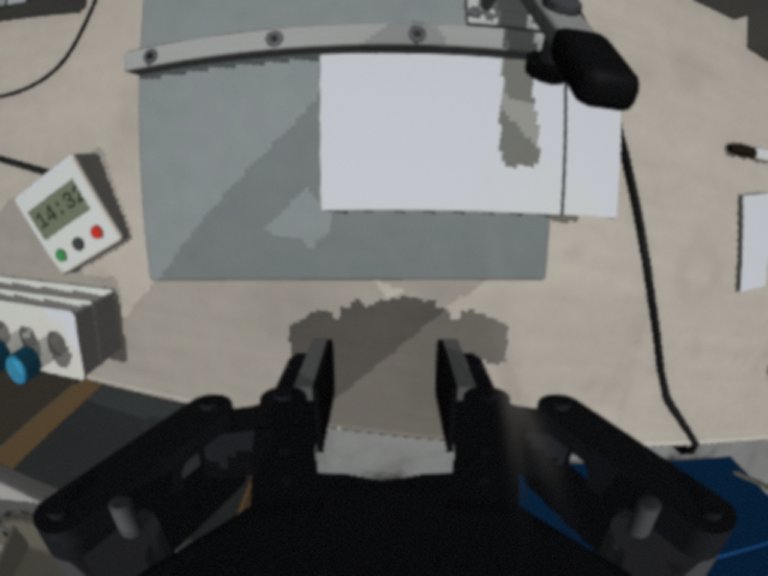

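Run:
```python
from h import *
w=cv2.imread("pics/w9.png")[30:290,300:640]
cv2.imwrite("pics/w9c.png",cv2.resize(w,None,fx=2.3,fy=2.3,interpolation=cv2.INTER_CUBIC))
```

```text
(no output)
```

View pics/w9c.png

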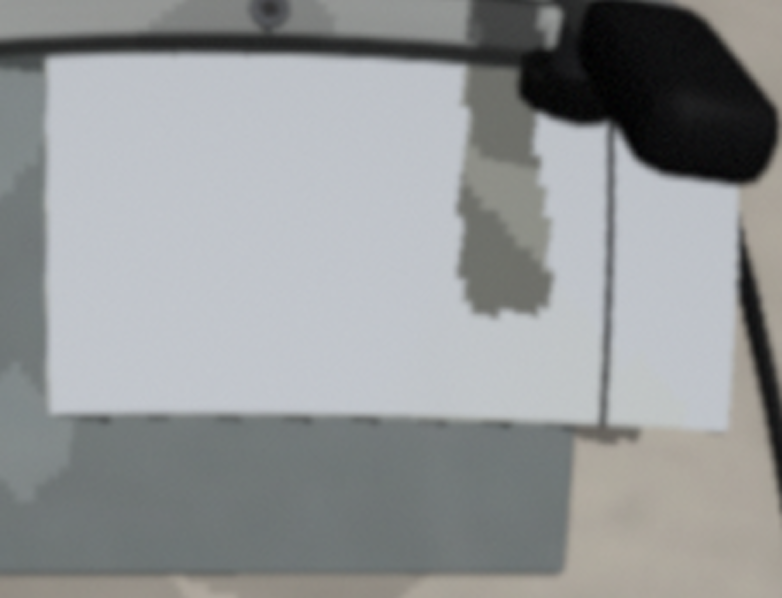

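Run:
```python
from h import *
i=optics.camera_info("wrist")
w=lambda x,y:(x/2.3+300-.3,y/2.3+30-.3)
for n,p,z in [("score",(603,426),51),("score",(612,130),51),("edge",(575,435),45),("edge",(566,572),45),("nearleft",(49,413),51),("farleft",(46,58),51),("nearright",(728,430),51)]: print(n,inv(BOARD,wray(w(*p),z,i)))
for n,p in [("bl",(151,279)),("L",(140,80))]: print(n,inv(BOARD,wray(p,45,i)))
print("fence near top edge", [inv(BOARD,wray(w(*p),59,i)) for p in[(5,42),(270,36),(460,50)]])
```

```text
score [ -32.21966649 -102.66403797]
score [  27.65618448 -102.8707178 ]
edge [-34.99350797 -98.95105558]
edge [-64.14521008 -99.34686025]
nearleft [-31.33038895   7.03846227]
farleft [37.53355776  7.2284034 ]
nearright [ -31.67060282 -132.13485753]
bl [-64.53423989  99.03775406]
L [36.82200573 99.23875475]
fence near top edge [array([39.10656872, 13.65895929]), array([ 39.31417706, -34.30700953]), array([ 38.67388379, -69.38211902])]
```

```bash
python3 -m jog '255 0 12 20 0 0 0; 255 0 10 15 0 0 0; 255 0 0 8 0 0 0; 255 0 0 0 0 0 0'
python3 - <<'E'
from h import *
go(-55,-45,47.5)
E
```

```text
clock: 10.38
eef_pos: [429.3, -327.5, 57.1]
tcp_rot: [-3.139, -0.001, 0.136]
contact_force: [-0.6, 0.8, 0.2]
opening: 0.002
now board [-76.04 -41.62] z 57.1 yaw [-3.14 -0.    0.14] F [-0.64  0.83  0.23] t 10.38
shift tool [21.03  3.43  9.64] turn deg [-0.14 -0.08  0.08]
```

```bash
python3 -m jog '255 8 3 8 0 0 0; 255 5 0 2 0 0 0; 255 0 0 0 0 0 0'
python3 - <<'E'
from h import *
go(-45,-45,47.5)
E
```

```text
clock: 10.63
eef_pos: [443.2, -325.9, 46.0]
tcp_rot: [-3.136, 0.001, 0.137]
contact_force: [-0.6, -0.2, 0.3]
opening: 0.004
now board [-61.98 -41.91] z 46.0 yaw [-3.14  0.    0.14] F [-0.64 -0.17  0.29] t 10.63
shift tool [16.97  3.12 -1.55] turn deg [-0.31  0.06  0.13]
```

```bash
python3 -m jog '255 7 2 -1.5 0 0 0; 255 5 0 0 0 0 0; 255 2 0 0 0 0 0'; python3 -c "
from h import *
go(-42,-45,47.5)"; python3 -m jog '255 2 0 0 0 0 0; 255 2 0 0 0 0 0'; python3 -c "
from h import *
go(-42,-45,47.5)"
```

```text
clock: 10.88
eef_pos: [458.6, -324.5, 48.6]
tcp_rot: [-3.136, 0.001, 0.138]
contact_force: [-0.6, -0.0, 0.5]
opening: 0.001
now board [-46.52 -42.66] z 48.6 yaw [-3.14  0.    0.14] F [-0.64 -0.    0.45] t 10.88
shift tool [4.52 2.36 1.1 ] turn deg [-0.34  0.08  0.19]
clock: 11.05
eef_pos: [463.7, -323.9, 49.6]
tcp_rot: [-3.137, 0.0, 0.139]
contact_force: [0.9, 0.8, -0.4]
opening: -0.003
now board [-41.4  -42.73] z 49.6 yaw [-3.14  0.    0.14] F [ 0.95  0.79 -0.38] t 11.05
shift tool [-0.61  2.28  2.08] turn deg [-0.28  0.02  0.23]
```

```bash
python3 -m jog '255 0 0 2 0 0 0; 255 1 0 0 0 0 0'; python3 -c "
from h import *
go(-42,-45,47.5)"; python3 -m jog '255 1.5 0 0 0 0 0; 255 1.5 0 0 0 0 0'; python3 -c "
from h import *
go(-38,-45,47.5)"
```

```text
clock: 11.22
eef_pos: [465.1, -323.9, 49.3]
tcp_rot: [-3.137, 0.0, 0.139]
contact_force: [-3.5, -0.3, 3.9]
opening: 0.003
now board [-40.06 -42.9 ] z 49.3 yaw [-3.14  0.    0.14] F [-3.49 -0.31  3.94] t 11.22
shift tool [-1.94  2.1   1.78] turn deg [-0.25  0.01  0.25]
clock: 11.38
eef_pos: [466.4, -323.7, 49.7]
tcp_rot: [-3.137, 0.003, 0.14]
contact_force: [-8.9, -4.4, 1.1]
opening: 0.001
now board [-38.73 -42.9 ] z 49.7 yaw [-3.14  0.    0.14] F [-8.91 -4.36  1.13] t 11.38
shift tool [0.72 2.11 2.15] turn deg [-0.26  0.16  0.29]
```

```bash
python3 -m jog '255 0 0 0 0 0 0; 255 0 0 0 0 0 0'; python3 -c "
from h import *
go(-38,-45,47.5)"; python3 -m jog '255 -8 0 0 0 0 0; 255 -12 0 -10 0 0 0; 255 -15 0 -35 0 0 0; 255 0 0 -5 0 0 0'
python3 - <<'E'
from h import *
go(-60,-25,34.5)
i=optics.camera_info("wrist")
w=optics.grab_frame("wrist")
w=cv2.resize(w[:,:,::-1],None,fx=1.5,fy=1.5,interpolation=cv2.INTER_CUBIC)
cv2.imwrite("pics/w10.png",w)
E
```

```text
clock: 11.55
eef_pos: [465.8, -324.1, 49.7]
tcp_rot: [-3.137, 0.004, 0.14]
contact_force: [-0.7, 0.8, 0.4]
opening: 0.0
now board [-39.35 -43.17] z 49.7 yaw [-3.14  0.    0.14] F [-0.73  0.82  0.42] t 11.55
shift tool [1.35 1.84 2.21] turn deg [-0.24  0.21  0.28]
clock: 11.88
eef_pos: [428.4, -327.9, 98.4]
tcp_rot: [-3.134, 0.006, 0.141]
contact_force: [0.9, -1.2, 0.1]
opening: -0.004
now board [-76.9  -41.94] z 98.4 yaw [-3.13  0.01  0.14] F [ 0.88 -1.19  0.06] t 11.88
shift tool [ 17.39 -16.33  63.96] turn deg [-0.45  0.35  0.33]
```

View pics/w10.png

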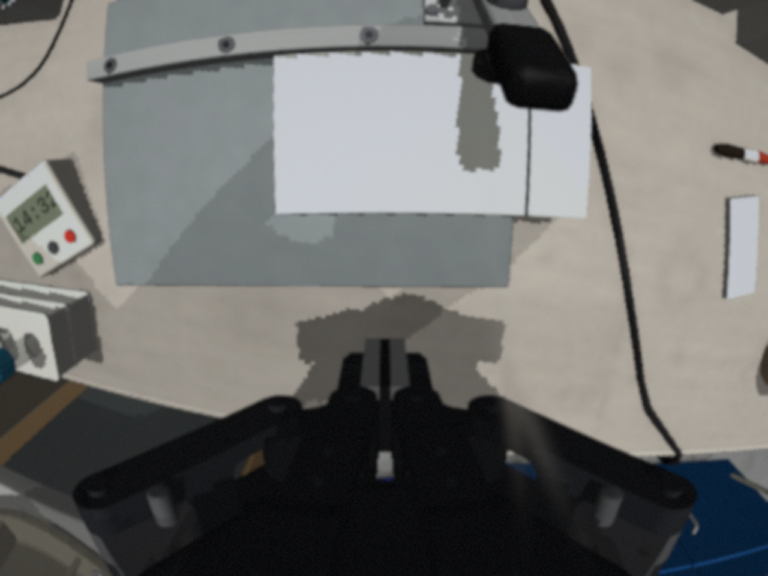

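Run:
```python
from h import *
w=cv2.imread("pics/w10.png")[30:300,260:600]
cv2.imwrite("pics/w10c.png",cv2.resize(w,None,fx=2.2,fy=2.2,interpolation=cv2.INTER_CUBIC))
```

```text
(no output)
```

View pics/w10c.png

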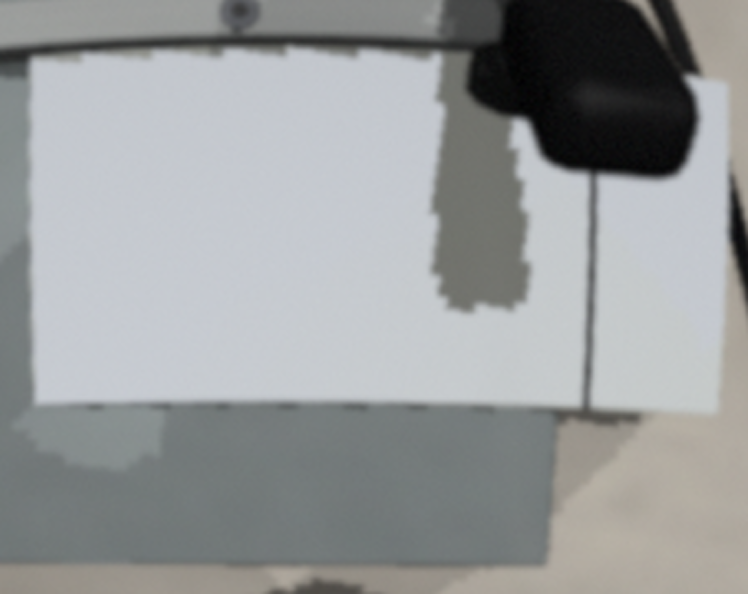

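Run:
```python
from h import *
i=optics.camera_info("wrist")
w=lambda x,y:(x/2.2+260-.3,y/2.2+30-.3)
for n,p,z in [("score",(586,409),51),("score",(594,190),51),("edge",(557,412),45),("edge",(548,563),45),("nearleft",(35,403),51),("farleft",(30,58),51),("nearright",(718,411),51),("bednear",(20,562),45)]: print(n,inv(BOARD,wray(w(*p),z,i)))
# grip position
for z in (140,150): print("grip ctr",inv(BOARD,wray((535,65),z,i)))
```

```text
score [ -29.49366174 -103.55678181]
score [  14.23402562 -103.5549131 ]
edge [-31.06197207 -99.22896018]
edge [-63.18410075 -99.56226786]
nearleft [-29.43233515   5.65593938]
farleft [39.40883047  6.11656365]
nearright [ -28.57225533 -132.96647983]
bednear [-63.84190914  12.23436637]
grip ctr [ 16.44562999 -76.28837014]
grip ctr [ 14.08702088 -72.95337347]
```

```bash
python3 -m jog '255 0 0 -40 -0.4 0.3 0.3; 255 0 5 -40 0 0 0; 255 0 5 -10 0 0 0; 255 30 10 0 0 0 0; 255 35 10 0 0 0 0'; python3 -c "
from h import *
go(42,-78,185)"
```

```text
clock: 12.35
eef_pos: [492.2, -348.0, 187.0]
tcp_rot: [-3.136, 0.005, 0.131]
contact_force: [0.4, -0.0, 0.2]
opening: 0.001
now board [-16.4  -70.44] z 187.0 yaw [-3.14  0.01  0.13] F [ 0.39 -0.01  0.24] t 12.35
shift tool [58.44  7.35  1.71] turn deg [-0.33  0.29 -0.22]
```

```bash
python3 -m jog '255 28 4 0 -0.3 0.3 0; 255 22 2 0 0 0 0; 255 0 0 0 0 0 0; 255 0 0 0 0 0 0'
python3 - <<'E'
from h import *
go(42,-78,160)
w=optics.grab_frame("wrist")
w=cv2.resize(w[:,:,::-1],None,fx=1.5,fy=1.5,interpolation=cv2.INTER_CUBIC)
cv2.imwrite("pics/w11.png",w)
w=optics.grab_frame("side")[150:270,225:355]
cv2.imwrite("pics/s11.png",cv2.resize(w[:,:,::-1],None,fx=5,fy=5,interpolation=cv2.INTER_CUBIC))
E
```

```text
clock: 12.68
eef_pos: [550.8, -348.5, 184.1]
tcp_rot: [3.14, -0.005, 0.132]
contact_force: [-0.5, 0.7, -0.5]
opening: 0.003
now board [ 41.61 -78.83] z 184.1 yaw [ 3.14 -0.    0.13] F [-0.48  0.65 -0.52] t 12.68
shift tool [ 0.28 -0.87 24.11] turn deg [ 0.09 -0.27 -0.18]
```

View pics/w11.png

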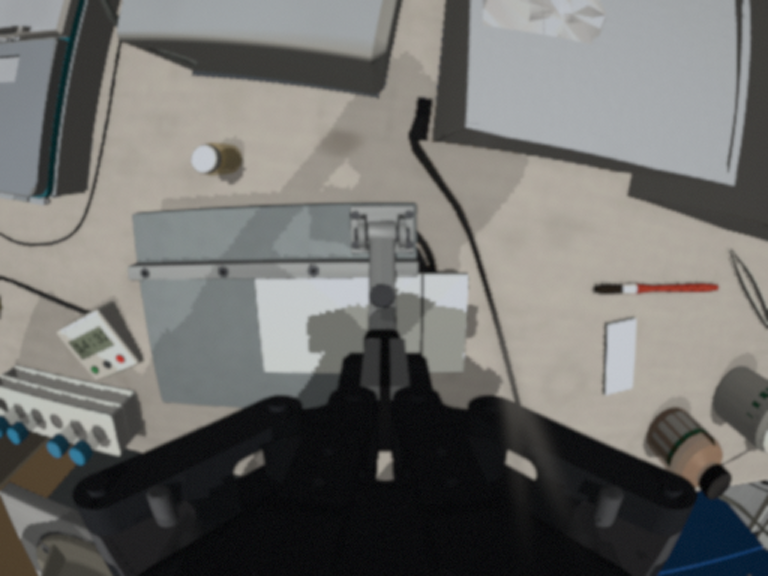

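View pics/s11.png

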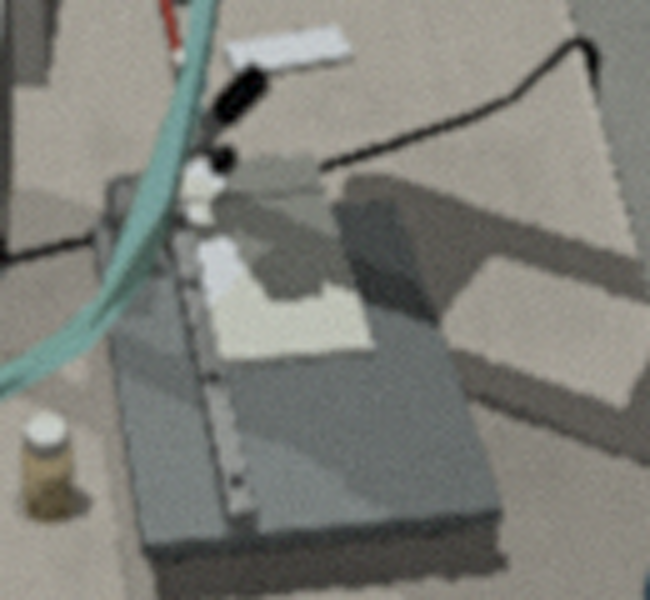

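Run:
```python
from h import *
for a in (.8,.85,.9,.95,1,1.05):
  f=lambda L,h:(proj("side",[*fwd(BOARD,(70-L*np.cos(a)+h*np.sin(a),-78)),73+L*np.sin(a)+h*np.cos(a)])-[225,150])*5
  print(a,"end",f(93,0),"foot",f(46,-22))
```

```text
0.8 end [269.11702308  75.56923067] foot [228.41546751 164.51200897]
0.85 end [261.8327948  70.3624668] foot [226.53538986 160.64833332]
0.9 end [254.1519499   65.47276968] foot [224.39344192 156.87537792]
0.95 end [246.0933328  60.916693 ] foot [221.99373619 153.20339082]
1 end [237.67731462  56.70994144] foot [219.3411262  149.64245687]
1.05 end [228.92574709  52.86728242] foot [216.44120705 146.20246399]
```

```bash
python3 -m jog '255 -5 0 16 0 0 0; 255 -5 0 14 0 0 0; 255 0 0 0 0 0 0'; python3 -c "
from h import *
go(30,-78,140)"
```

```text
clock: 13.03
eef_pos: [537.3, -349.9, 153.2]
tcp_rot: [3.141, -0.004, 0.13]
contact_force: [-0.9, 0.3, 0.1]
opening: -0.001
now board [ 27.97 -78.4 ] z 153.2 yaw [ 3.14 -0.    0.13] F [-0.87  0.3   0.08] t 13.03
shift tool [ 1.98 -0.42 13.23] turn deg [ 0.06 -0.22 -0.26]
```

```bash
python3 -m jog '255 0 0 6 0 0 0; 255 0 0 5 0 0 0; 255 -1 0 4 0 0 0; 255 -3 0 4 0 0 0'; python3 -c "
from h import *
go(22,-78,130)"
```

```text
clock: 13.37
eef_pos: [532.7, -351.3, 135.0]
tcp_rot: [3.139, -0.006, 0.129]
contact_force: [0.8, 0.2, 3.3]
opening: -0.004
now board [ 23.28 -79.16] z 135.0 yaw [ 3.14 -0.01  0.13] F [0.79 0.23 3.26] t 13.37
shift tool [-1.32 -1.16  4.99] turn deg [ 0.14 -0.33 -0.36]
```

```bash
python3 -m jog '255 -4 0 4 0 0 -0.3; 255 -4 0 4 0 0 0; 255 -3 0 4 0 0 0; 255 -3 0 4 0 0 0'; python3 -c "
from h import *
go(5,-78,115)"
```

```text
clock: 13.7
eef_pos: [518.8, -353.4, 118.8]
tcp_rot: [3.138, -0.008, 0.135]
contact_force: [1.1, 1.5, 0.5]
opening: -0.001
now board [  9.2  -79.41] z 118.8 yaw [ 3.14 -0.01  0.13] F [1.09 1.51 0.46] t 13.7
shift tool [-4.23 -1.42  3.74] turn deg [ 0.21 -0.48 -0.02]
```

```bash
python3 -m jog '255 -3 -0.5 4 0.2 -0.5 0; 255 -3 -0.5 5 0 0 0; 255 -2 0 5 0 0 0; 255 -2 0 5 0 0 0'; python3 -c "
from h import *
go(-4,-78,99)"
```

```text
clock: 14.03
eef_pos: [508.0, -354.5, 98.4]
tcp_rot: [3.14, 0.0, 0.135]
contact_force: [1.7, -0.2, 1.5]
opening: 0.002
now board [ -1.63 -79.04] z 98.4 yaw [3.14 0.   0.13] F [ 1.69 -0.22  1.47] t 14.03
shift tool [-2.37 -1.04 -0.64] turn deg [ 0.07  0.   -0.03]
```

Run:
```python
from h import *
w=optics.grab_frame("wrist")
w=cv2.resize(w[:,:,::-1],None,fx=1.5,fy=1.5,interpolation=cv2.INTER_CUBIC)
cv2.imwrite("pics/w12.png",w)
w=optics.grab_frame("side")[150:270,225:355]
cv2.imwrite("pics/s12.png",cv2.resize(w[:,:,::-1],None,fx=5,fy=5,interpolation=cv2.INTER_CUBIC))
```

```text
(no output)
```

View pics/s12.png

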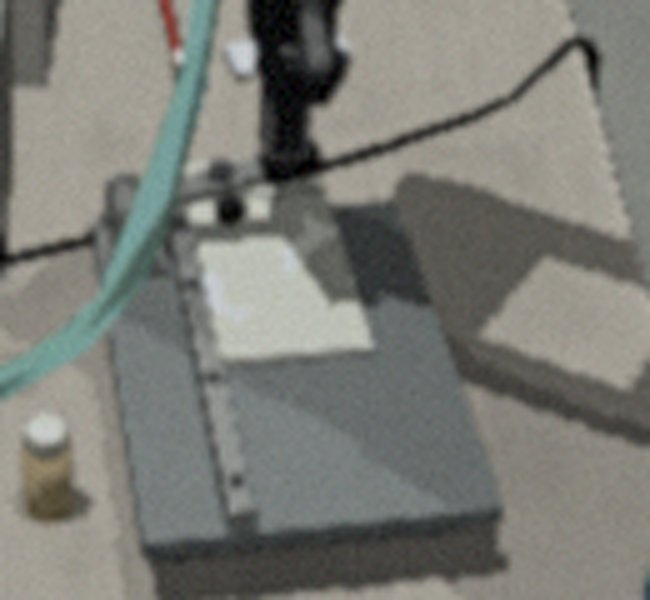

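View pics/w12.png

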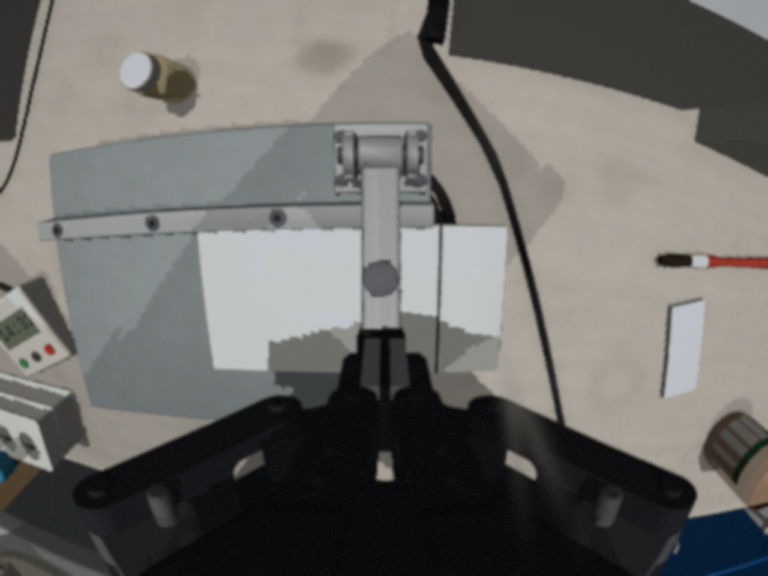

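Arm is following well, and the finger is centred on the grip. I'll continue down.

```bash
python3 -m jog '255 -2 -0.5 4 0 0 0; 255 -1.5 0 4 0 0 0; 255 -1 0 4 0 0 0; 255 -1 0 3 0 0 0'; python3 -c "
from h import *
go(-10,-78,79)"
```

```text
clock: 14.47
eef_pos: [502.1, -354.8, 82.0]
tcp_rot: [3.141, 0.0, 0.134]
contact_force: [1.9, -0.2, 2.3]
opening: -0.0
now board [ -7.5  -78.49] z 82.0 yaw [3.14 0.   0.13] F [ 1.89 -0.21  2.26] t 14.47
shift tool [-2.5  -0.49  3.01] turn deg [ 0.06  0.01 -0.03]
```

```bash
python3 -m jog '255 0 0 2 0 0 0; 255 0 0 2 0 0 0'; python3 -m jog '255 0 0 1.5 0 0 0; 255 0 0 1.5 0 0 0'
```

```text
clock: 14.63
eef_pos: [501.7, -355.0, 78.6]
tcp_rot: [3.141, 0.001, 0.135]
contact_force: [-8.9, 6.3, 39.5]
opening: 0.005
clock: 14.8
eef_pos: [501.7, -354.9, 78.8]
tcp_rot: [3.141, 0.001, 0.134]
contact_force: [-5.1, 4.4, 17.0]
opening: -0.004
```

```bash
python3 -m jog '255 0 0 1 0 0 0; 255 0 0 0 0 0 0'; python3 -m jog '255 0 0 -2 0 0 0; 255 0 0 -5 0 0 0; 255 0 0 -20 0 0 0; 255 0 0 -35 0 0 0; 255 -20 0 -20 0 0 0'; python3 -m jog '255 -40 -10 0 0 0 0; 255 -35 -10 0 0 0 0; 255 0 0 0 0 0 0'
python3 - <<'E'
from h import *
go(-80,-45,100)
w=optics.grab_frame("wrist")
w=cv2.resize(w[:,:,::-1],None,fx=1.5,fy=1.5,interpolation=cv2.INTER_CUBIC)
cv2.imwrite("pics/w13.png",w)
w=optics.grab_frame("side")[150:270,225:355]
cv2.imwrite("pics/s13.png",cv2.resize(w[:,:,::-1],None,fx=5,fy=5,interpolation=cv2.INTER_CUBIC))
E
```

```text
clock: 14.97
eef_pos: [501.7, -354.8, 79.4]
tcp_rot: [3.141, 0.001, 0.134]
contact_force: [0.1, -0.3, -0.7]
opening: 0.003
clock: 15.38
eef_pos: [480.6, -355.2, 158.8]
tcp_rot: [-3.135, 0.008, 0.136]
contact_force: [0.0, -0.5, 0.8]
opening: 0.0
clock: 15.63
eef_pos: [401.8, -346.6, 164.4]
tcp_rot: [-3.141, 0.005, 0.138]
contact_force: [0.0, 0.1, 0.5]
opening: -0.002
now board [-105.77  -56.91] z 164.4 yaw [-3.14  0.    0.14] F [0.02 0.1  0.45] t 15.63
shift tool [ 26.11 -11.76  64.25] turn deg [-0.06  0.27  0.16]
```

View pics/w13.png

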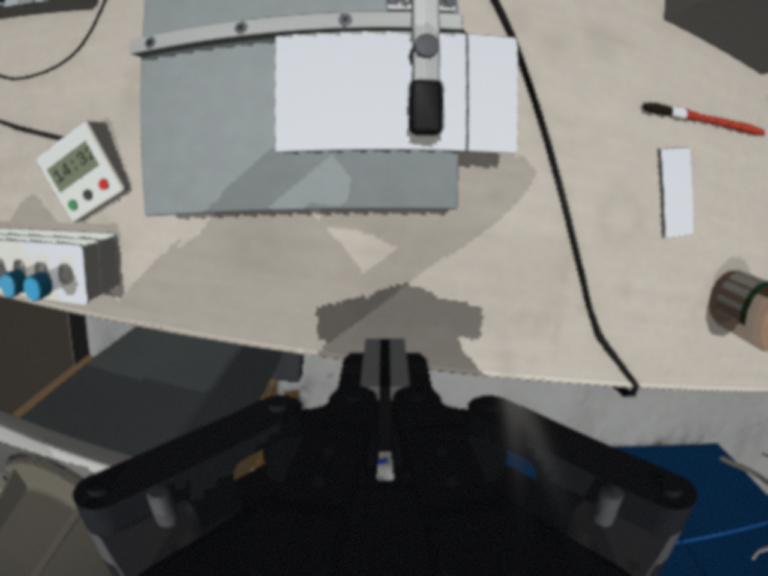

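View pics/s13.png

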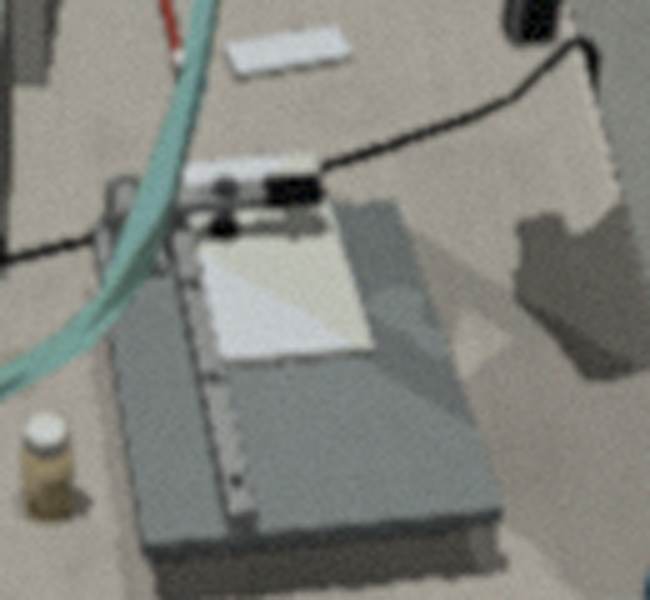

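Run:
```python
from h import *
w=cv2.imread("pics/w13.png")[0:240,250:550]
cv2.imwrite("pics/w13c.png",cv2.resize(w,None,fx=2.5,fy=2.5,interpolation=cv2.INTER_CUBIC))
```

```text
(no output)
```

View pics/w13c.png

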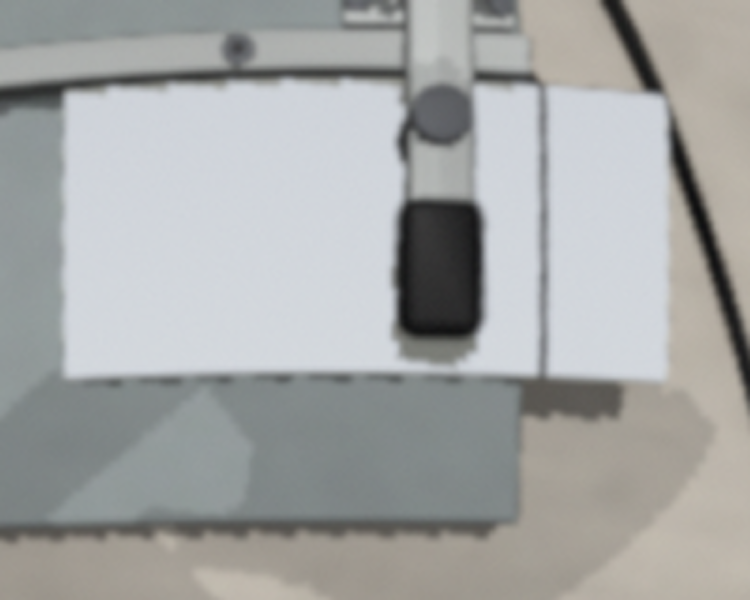

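Run:
```python
from h import *
i=optics.camera_info("wrist")
w=lambda x,y:(x/2.5+250-.3,y/2.5-.3)
pt=[(65,92),(667,94),(667,381),(65,379),(544,83),(544,377)]
show([w(*p) for p in pt],i,[w(521,385),w(517,521),(146,215),(141,50)])
```

```text
blank in board [  9.63048139 -66.79609101] 0.005397080187296038 maxres 0.444529940141706 score [   9.84636355 -106.79550844] back [ 44.62997164 -66.60719412]
bed [ -27.38581875 -102.73075998]
bed [ -59.80206922 -102.4848289 ]
bed [-60.31856969  95.55976221]
bed [49.50387038 97.25957389]
```

```bash
python3 -m jog '255 0 0 0 0 0 0; 255 0 0 0 0 0 0'; python3 -c "
from rig import r,ticket
print(abs(r.sense()['qvel']).max()); print(ticket.sign_off())"
```

```text
clock: 15.9
eef_pos: [407.7, -349.0, 165.2]
tcp_rot: [3.139, -0.0, 0.137]
contact_force: [-0.2, -0.1, -0.9]
opening: -0.001
0.019003853953115924
the job is handed in; nothing more can be done
None
```

I finished the job and handed it in at about 16 s. It reported no verdict.

**What I did:**
- I pushed the blank square to the fence with both open fingers.
- I slid it right with the shut fingertips in two pushes, then pressed it against the fence with about 9 N.
- I brought the hold-down arm down along its arc from about 0.85 rad until it stopped at tip height 78.6 mm. It peaked at about 40 N there, then I backed the gripper away.

**Last checks:**
- **Score line:** about 4 mm past the edge, measured against the bed edge in the same picture.
- **Fence:** the blank's back is within about 1 mm of it, and square within about 0.005 rad.
- **Hold-down arm:** it looks level in the side and wrist pictures, with the foot on the blank. I could not measure the foot's force after letting go.
- **Bystanders:** the strip, vial and timer look undisturbed in the pictures; I did not measure them.

**Disagreement:** In the last wrist picture the absolute positions were off by about 4 mm, probably because the arm was still settling. The score and fence figures are therefore relative to the bed edges in that picture. They agree with my earlier measurement before the arm came down.

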